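Pack the tool box: hook the cutter basket out of the tank and block every gap

TASK

Finish packing the tool transport box. With the hook rod, lift the basket of cutters out of the deep cleaning tank, keep it upright, put it lengthwise in an empty lane of the box, and see that the rod ends up hanging in its fork again. In every lane that holds a plane or the basket, slide it against one end of the lane and fill the leftover gap with the wooden block whose length fits it, laid flat on the lane's floor along the lane, so that nothing can slide; leave the mallet, the gauge and the tin alone.

Things in the scene. Friction and masses are not known exactly. Their poses are not given: they have to be found in the camera images.
- box: open plywood box, fixed, outside 214 (x) x 334 (y) mm, 52 mm high, walls and floor 12 mm. Origin under its centre on the bench; x along the lanes, +x is the end far from the robot. It has four lanes, centres at y = -108, -36, 36, 108 mm, each 190 mm long (x -95 to 95) and 64 mm wide
- box_in (a point): centre of the box floor's top face, 12 mm above the bench, axes of the box. The lanes are parted by battens only 15 mm high on this floor, 8 mm wide; those outside the outer lanes are 15 mm wide and meet the wall
- tank: deep narrow open stainless tank for cleaning cutters, drained, fixed; inside 112 (x) x 76 (y) mm, walls 3 mm, 180 mm high. Origin under its centre on the bench. The basket hangs on 9 mm ledges at its two x ends inside, their top at 46 mm
- fork (a point): on the tank's +x outside: two prongs 10 mm wide (y), 6 thick, 45 long, tops level with the tank rim, slot of 12 mm between, open to +x. This point: mid-slot at the prongs' top, (85, 0, 180) mm from the tank's origin, tank's axes; prong ends 19 mm further in +x. The rod's origin belongs here
- rod: hook rod, 0.15 kg, hanging in the fork. Origin: centre of the underside of its square wooden handle (24 x 24 mm, 75 mm up), which rests on the prongs. Steel shank 8 mm thick goes down through the slot to the hook. Slide it 30 mm or more out in the fork's +x before lifting: the hook does not pass the slot
- hook (a point): centre of the hook's cup, on its floor, straight below the rod's origin by 115 mm, rod's axes. Flat bar 14 mm wide (x), 4 thick. Cup 13 mm wide inside (y); back leg at y -10.5 to -6.5; free tip at y 6.5 to 10.5, rising 14 mm above this floor; opens upwards; a crosspiece 33 mm over the floor joins back leg to shank
- basket: steel wire basket of router cutters, about 0.35 kg, 86 (x) x 50 (y) mm, 30 high, a lug at each x end (106 mm overall, lugs 30 mm wide, z 24 to 30) by which it hangs on the tank's ledges. Origin under its centre, 22 mm over the bench while in the tank. In a lane it leaves 84 mm free
- bail (a point): middle of the basket's rigid bail: axis of a straight round bar 10 mm thick, 82 mm long along the basket's x, 70 mm above its origin, on 8 mm uprights at x = -37 and 37 mm. 35 mm is free between the bar and the basket rim; cutters rise 2 mm over the rim
- plane142: wooden hand plane 142 mm long, 58 wide, body 40 high, 0.5 kg; may be absent. Lies loose in a lane, heel to the far (+x) end but up to 30 mm short of it, toe to the robot. Origin under the heel's edge, mid-width; sole from x = 0 to -142 mm. Round upright horn, 24 mm thick, top z 76, axis 17 mm behind the toe; iron up to z 65. Slid to the lane's end it leaves 48 mm free
- plane130: wooden hand plane 130 mm long, 58 wide, body 40 high, 0.5 kg; may be absent. Lies loose in a lane, heel to the far (+x) end but up to 30 mm short of it, toe to the robot. Origin under the heel's edge, mid-width; sole from x = 0 to -130 mm. Round upright horn, 24 mm thick, top z 76, axis 17 mm behind the toe; iron up to z 65. Slid to the lane's end it leaves 60 mm free
- plane118: wooden hand plane 118 mm long, 58 wide, body 40 high, 0.5 kg; may be absent. Lies loose in a lane, heel to the far (+x) end but up to 30 mm short of it, toe to the robot. Origin under the heel's edge, mid-width; sole from x = 0 to -118 mm. Round upright horn, 24 mm thick, top z 76, axis 17 mm behind the toe; iron up to z 65. Slid to the lane's end it leaves 72 mm free
- plane94: wooden hand plane 94 mm long, 58 wide, body 40 high, 0.5 kg; may be absent. Lies loose in a lane, heel to the far (+x) end but up to 30 mm short of it, toe to the robot. Origin under the heel's edge, mid-width; sole from x = 0 to -94 mm. Round upright horn, 24 mm thick, top z 76, axis 17 mm behind the toe; iron up to z 65. Slid to the lane's end it leaves 96 mm free
- block44: wooden blocking piece 44 mm long (x), 34 mm wide (y), 40 mm high (z), loose on the bench; origin under its centre
- block56: wooden blocking piece 56 mm long (x), 34 mm wide (y), 40 mm high (z), loose on the bench; origin under its centre
- block68: wooden blocking piece 68 mm long (x), 34 mm wide (y), 40 mm high (z), loose on the bench; origin under its centre
- block80: wooden blocking piece 80 mm long (x), 34 mm wide (y), 40 mm high (z), loose on the bench; origin under its centre
- block92: wooden blocking piece 92 mm long (x), 34 mm wide (y), 40 mm high (z), loose on the bench; origin under its centre
- mallet: wooden mallet lying on the bench, handle along its -x, not part of the job
- gauge: marking gauge lying on the bench, not part of the job
- tin: steel tin 72 mm across, 55 mm high, on the bench, not part of the job
There are look-alikes about, which are no part of the job. Leave any green, purple or white look-alike of the block80 alone.

How it is judged:
On the way, in this order (a step that is already met when the one before it is completed fails the run):
1. the basket hangs on the hook rod, lifted clear of the tank, no finger on it (height (world z) of basket above 0.183 m and contact force between rod and basket above 0.8 N and contact force between the fingers and basket below 0.3 N), for 0.2 s.
2. the basket stands in a lane of the box (z of basket in the frame of box between 0.006 and 0.017 m and angle between basket's own z axis and vertical below 0.08 rad and angle between the x axis of basket and the x axis of box, either way round below 0.2 rad and linear speed of basket below 0.02 m/s and x of basket in the frame of box between -0.045 and 0.045 m and (y of basket in the frame of box between -0.118 and -0.098 m or y of basket in the frame of box between -0.046 and -0.026 m or y of basket in the frame of box between 0.026 and 0.046 m or y of basket in the frame of box between 0.098 and 0.118 m)), for 0.2 s.
At the end, for the whole second after the job is handed in: Basket and every present plane down in lanes, lengthwise (0.2 rad), basket within 10 mm of its lane's middle; beside each, in the same lane, the block that fits its gap, flat on the floor, along the lane (0.2 rad); rod upright in the fork, handle on the prongs. Spare blocks anywhere else (all of step 2 and z of plane142 in the frame of box between 0.006 and 0.017 m and angle between each of plane142, block44, plane130, block56, plane118, block68, plane94, block92, block80's own z axis and vertical below 0.08 rad and angle between the x axis of each of plane142, plane130, plane118, plane94, block80 and the x axis of box, either way round below 0.2 rad and linear speed of each of plane142, block44, plane130, block56, plane118, block68, plane94, block92, block80 below 0.02 m/s and x of plane142 in the frame of box between 0.042 and 0.1 m and x of block44 in the frame of plane142 between -0.196 and 0.1 m and y of block44 in the frame of plane142 between -0.02 and 0.02 m and z of block44 in the frame of plane142 between -0.006 and 0.006 m and angle between the x axis of block44 and the x axis of plane142, either way round below 0.2 rad and horizontal distance between block44 and plane142 below 0.2 m and z of plane130 in the frame of box between 0.006 and 0.017 m and x of plane130 in the frame of box between 0.03 and 0.1 m and x of block56 in the frame of plane130 between -0.196 and 0.1 m and y of block56 in the frame of plane130 between -0.02 and 0.02 m and z of block56 in the frame of plane130 between -0.006 and 0.006 m and angle between the x axis of block56 and the x axis of plane130, either way round below 0.2 rad and horizontal distance between block56 and plane130 below 0.2 m and z of plane118 in the frame of box between 0.006 and 0.017 m and x of plane118 in the frame of box between 0.018 and 0.1 m and x of block68 in the frame of plane118 between -0.196 and 0.1 m and y of block68 in the frame of plane118 between -0.02 and 0.02 m and z of block68 in the frame of plane118 between -0.006 and 0.006 m and angle between the x axis of block68 and the x axis of plane118, either way round below 0.2 rad and horizontal distance between block68 and plane118 below 0.2 m and z of plane94 in the frame of box between 0.006 and 0.017 m and x of plane94 in the frame of box between -0.006 and 0.1 m and x of block92 in the frame of plane94 between -0.196 and 0.1 m and y of block92 in the frame of plane94 between -0.02 and 0.02 m and z of block92 in the frame of plane94 between -0.006 and 0.006 m and angle between the x axis of block92 and the x axis of plane94, either way round below 0.2 rad and horizontal distance between block92 and plane94 below 0.2 m and z of block80 in the frame of box between 0.006 and 0.017 m and x of block80 in the frame of box between -0.06 and 0.06 m and y of block80 in the frame of basket between -0.024 and 0.024 m and distance between rod and fork below 0.025 m and z of rod in the frame of fork between -0.006 and 0.006 m and angle between rod's own z axis and vertical below 0.12 rad and linear speed of rod below 0.03 m/s); the robot touches nothing.
It fails at once if the basket is tipped more than 40 degrees (angle between basket's own z axis and vertical above 0.7 rad).
It fails at once if mallet, gauge or tin moved more than 40 mm (distance of any of mallet, gauge, tin from where it was at the start of the episode above 0.04 m).
Of plane142, plane130, plane118, plane94 only 2 to 3 are there at a start; the rules pass over those that are not, and their reading is None.
At some moment in a run one of block44, block56, block68, block80, block92 may be knocked a few centimetres aside while the robot is not near it.
It also fails if it takes over 210 s, if anything falls off the work surface, if the arm or the gripper's body presses on something with over 40 N, if the wrist force passes 120 N, or if a joint passes its speed limit or range.

ROBOT

A 6-joint arm with a two-finger parallel gripper is mounted at the origin on the work surface. World frame = base frame: x ahead of the robot, y to its left, z up, the work surface at z = 0. Lengths are in m, angles in rad, forces in N, time in s.
With the tool pointing down it reaches from about 0.35 to 0.875 m from the base axis. Payload 15.5 kg.
Tool frame: the origin (TCP) lies midway between the tips of the shut fingers; the grasp point (between the pads) lies arm.hold_point_z behind it (arm.hold_point_z is the distance from the TCP to the grasp point, in m); x points along the fingers, y is the direction in which the jaws open and shut, and the axes are right-handed (so a half turn about x gives the same grasp; the last joint's range is limited). The gripper opens to 85 mm and grips with 20 to 120 N. Pads are 22 mm wide; open, the fingers measure 114 mm over their backs; the gripper's body (76 mm by 85 mm) begins 54 mm behind the grasp point. The pads swing forward as they close: fully open they stand 13 mm farther back than shut.
Start: joints at [1.05, 0.494, 1.345, -0, 1.302, -0.096], TCP at [0.258, 0.569, 0.231] pointing down, gripper open.
Joint ranges: [-2.91, 2.91], [-0.82, 2.16], [0.22, 2.67], [-1.22, 4.37], [0.12, 2.79], [-3.08, 3.08]. Speed limits (rad/s): [1.89, 1.89, 2.57, 3.01, 3.01, 3.01].

INTERFACE

Orientations are given as a rotation vector (axis times angle).
In Python, from rig import sensors, vision, order, arm gives the robot as it stands.
- The arm moves only by the shell command python3 -m inch 'ROWS' [FORCE]. ROWS is JSON, a list of rows, each an object with "grip": the finger opening in mm, from 0 to 85.4; "travel": the shift along the tool's x, y, z in mm, a list of three; "turn": the turn about the tool's x in degrees. In form: [{"grip": grip, "travel": [x, y, z], "turn": turn}, ...]. A call has 1 to 10 rows; each row shifts and turns the commanded pose from where the row before left it, along the tool's axes as they then stand; what a row does not reach is not made up. A row lasts 1/12 s, in which the tool goes at most 41.7 mm and 7.16 degrees, less where a joint would pass 70% of its speed; a pose out of reach is approached as far as the arm can. A call with a gripper value outside its range is refused whole. The fingers move at their own pace and stop on an object; FORCE is the grip in N (left out, the last holds). Time passes only in rows, so rows that do not move let the fingers close. It gives the time, the measured TCP pose, the force and the opening at its end, in the units of the state.
- sensors.observe(): the state, without advancing time (a new reading comes with each control period).
- vision.capture(name): name is "scene" or "side" or "wrist"; returns a dict with "image" (400x640x3 uint8, red, green, blue), "fx", "fy", "cx", "cy" (pixels), "dist_coeffs" ([k1, k2, p1, p2, k3] as OpenCV has them; the pictures are not rectified), "xyz" and "orientation" of the camera in the world; the wrist camera has in their place "tool_from_camera" (4x4, takes a point from camera to tool coordinates, whose origin is the TCP and whose axes are the tool frame's). Camera axes: x right, y up, looking along -z (the intrinsics and any distortion apply to the point x, -y, -z); pixel columns grow to the right and rows downward; lengths in m; the calibration is good to about 2 mm. A picture is of the moment at which its call begins: read the wrist's pose just before it. There is no depth.
- order.finish_job(): hands the job in, once; it reports no verdict.
The state is a dict: "time": time; "joints": joint angles; "qd": joint speeds; "effort": joint torques, N m; "tcp_pos": TCP position; "tool_rot": TCP orientation; "contact_force": force on the tool from outside, world axes, zero at the start; "ft_torque": the same for the moment, N m; "gripper_width": finger opening in m.
Only numpy, scipy, OpenCV 4.12 (cv2) and the standard library are available. Lean on these libraries where they do the work, as an engineer would, in place of code of your own. Each camera call takes 0.05 s, during which the arm holds its last target. There are 200 camera calls.

## Working session

There is one attempt and no reset: what is moved stays moved. The work goes in short steps, Python scripts to look and compute and a shell command to move; the robot and the scene stay as the last step left them, time stands still between calls to the robot, and variables do not carry over. Pictures are saved under pics/ and viewed, about 12 in all and at most 16, crops included, and the job is handed in when it is done.

```bash
ls; mkdir -p pics
cat > h.py <<'E'
import numpy as np, cv2
from scipy.spatial.transform import Rotation as R
from rig import sensors, vision, order, arm
def pose():
    s=sensors.observe(); T=np.eye(4); T[:3,:3]=R.from_rotvec(s["tool_rot"]).as_matrix(); T[:3,3]=s["tcp_pos"]; return T
def shot(name,fn=None):
    T=pose(); c=vision.capture(name)
    if "tool_from_camera" in c: M=T@np.array(c["tool_from_camera"])
    else:
        M=np.eye(4); o=np.array(c["orientation"],float)
        M[:3,:3]=R.from_rotvec(o).as_matrix() if o.shape==(3,) else o; M[:3,3]=c["xyz"]
    c["M"]=M
    c["K"]=np.array([[c["fx"],0,c["cx"]],[0,c["fy"],c["cy"]],[0,0,1]]); c["d"]=np.array(c["dist_coeffs"],float)
    if fn: cv2.imwrite("pics/"+fn+".png",c["image"][:,:,::-1]); np.savez("pics/"+fn+".npz",image=c["image"],M=M,K=c["K"],d=c["d"])
    return c
def load(fn): 
    z=np.load("pics/"+fn+".npz"); return {k:z[k] for k in z}
def plane(c,px,z):
    p=cv2.undistortPoints(np.array(px,float).reshape(-1,1,2),c["K"],c["d"]).reshape(-1,2)
    r=np.c_[p[:,0],-p[:,1],-np.ones(len(p))]@c["M"][:3,:3].T; o=c["M"][:3,3]
    return o+r*((z-o[2])/r[:,2])[:,None]
def proj(c,P):
    q=(np.atleast_2d(P)-c["M"][:3,3])@c["M"][:3,:3]
    return cv2.projectPoints((q*[1,-1,-1]).reshape(-1,1,3),np.zeros(3),np.zeros(3),c["K"],c["d"])[0].reshape(-1,2)
E
python3 - <<'E'
from h import *
s=sensors.observe(); print({k:np.round(v,3) for k,v in s.items()}); print(arm.hold_point_z, dir(arm))
for n in("scene","side","wrist"):
    c=shot(n,n+"0"); print(n,np.round(c["M"],3).tolist(),c["K"].round(1).tolist(),c["d"])
E
```

```text
pics
{'time': np.float64(0.0), 'joints': array([ 1.05 ,  0.494,  1.346,  0.   ,  1.302, -0.096]), 'qd': array([ 0.001, -0.   ,  0.002,  0.   ,  0.   , -0.002]), 'effort': array([ 5.0000e-03, -8.8220e+01, -3.8387e+01,  0.0000e+00,  1.0000e-02,
       -0.0000e+00]), 'tcp_pos': array([0.258, 0.569, 0.231]), 'tool_rot': array([ 0.333,  1.545, -0.335]), 'contact_force': array([ 0.073, -0.579, -0.199]), 'ft_torque': array([-0.014, -0.017,  0.021]), 'gripper_width': np.float64(0.086)}
0.0187 ['Unreachable', '__class__', '__delattr__', '__dict__', '__dir__', '__doc__', '__eq__', '__format__', '__ge__', '__getattribute__', '__getstate__', '__gt__', '__hash__', '__init__', '__init_subclass__', '__le__', '__lt__', '__module__', '__ne__', '__new__', '__reduce__', '__reduce_ex__', '__repr__', '__setattr__', '__sizeof__', '__str__', '__subclasshook__', '__weakref__', 'hold_point_z']
scene [[0.262, -0.564, 0.783, 1.553], [0.965, 0.156, -0.21, -0.33], [-0.003, 0.811, 0.585, 0.825], [0.0, 0.0, 0.0, 1.0]] [[386.8, 0.0, 320.4], [0.0, 386.8, 200.1], [0.0, 0.0, 1.0]] [0.02023619 0.         0.         0.         0.        ]
side [[0.966, 0.15, -0.21, 0.385], [-0.257, 0.559, -0.788, -0.96], [-0.001, 0.816, 0.578, 0.761], [0.0, 0.0, 0.0, 1.0]] [[397.0, 0.0, 316.2], [0.0, 397.0, 198.4], [0.0, 0.0, 1.0]] [-0.06677488  0.          0.          0.          0.        ]
wrist [[0.412, -0.871, -0.266, 0.19], [0.911, 0.394, 0.122, 0.6], [-0.001, -0.293, 0.956, 0.373], [0.0, 0.0, 0.0, 1.0]] [[356.5, 0.0, 318.6], [0.0, 356.5, 203.9], [0.0, 0.0, 1.0]] [-0.08006543  0.          0.          0.          0.        ]
```

View pics/scene0.png

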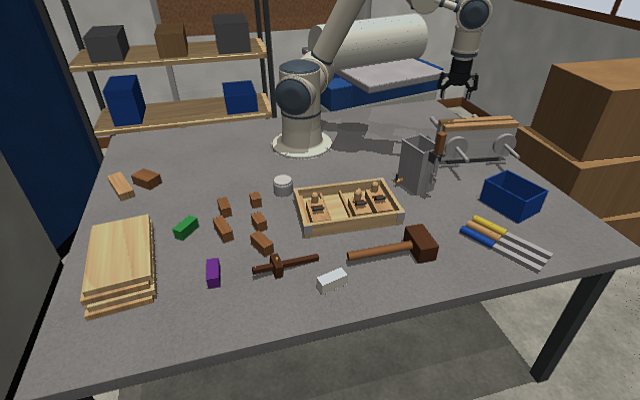

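View pics/side0.png

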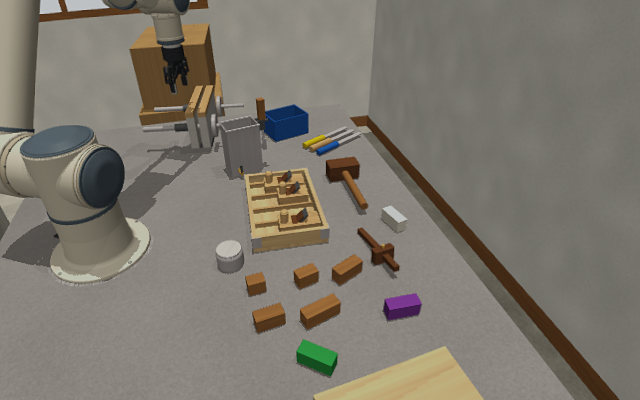

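Scene view: box at (350,205), tank at (418,165) with the rod handle at (438,140), five brown blocks at (225..262, 200..242), tin at (283,185). Zoom in on the box and tank from both views.

Run:
```python
from h import *
a=load("scene0")["image"][110:245,285:465]; b=load("side0")["image"][90:255,200:340]
f=lambda i,s:cv2.resize(i,None,fx=s,fy=s,interpolation=cv2.INTER_CUBIC)
A=f(a,3.4)[:,:,::-1][:, :]; B=f(b,3.6)[:,:,::-1]
cv2.imwrite("pics/cropA.png",A); cv2.imwrite("pics/cropB.png",B); print(A.shape,B.shape)
```

```text
(459, 612, 3) (594, 504, 3)
```

View pics/cropA.png

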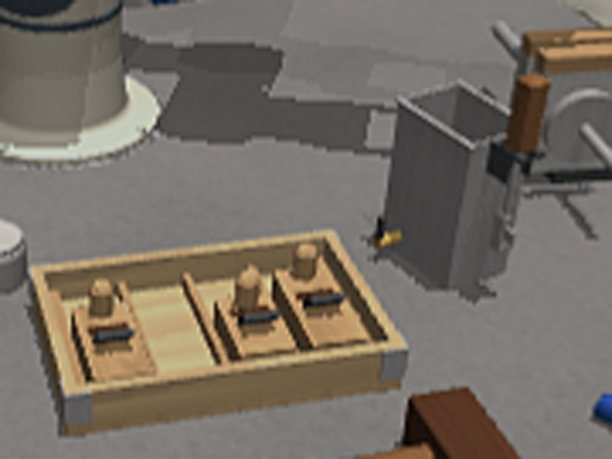

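View pics/cropB.png

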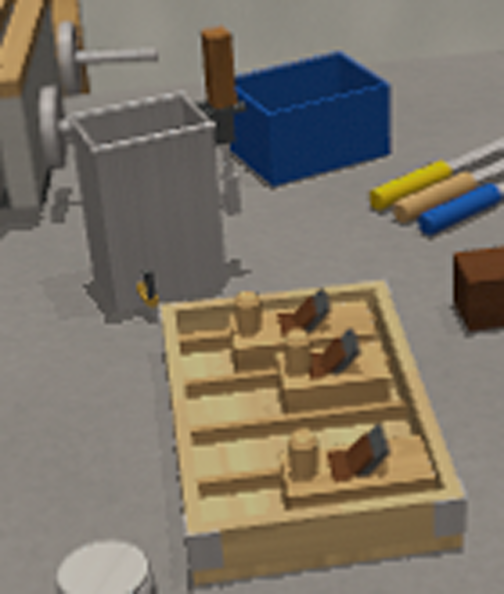

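Box: planes in three lanes (-108, 36, 108), lane -36 empty. Tank at the box's +y side, rod handle on the side away from the robot. Rough coordinates now.

Run:
```python
from h import *
c=load("scene0"); g=lambda L:np.array(L)/3.4+[285,110]
s=load("side0"); gb=lambda L:np.array(L)/3.6+[200,90]
print("box rim sc",plane(c,g([(30,268),(335,232),(407,350),(67,395)]),.052).round(3).tolist())
print("box rim sd",plane(s,gb([(186,535),(160,305),(387,283),(465,495)]),.052).round(3).tolist())
print("tank rim sc",plane(c,g([(398,98),(460,82),(545,145)]),.18).round(3).tolist())
print("tank rim sd",plane(s,gb([(62,112),(180,95),(218,132),(92,150)]),.18).round(3).tolist())
print("rod top sc",plane(c,g([(531,80)]),.255).round(3), "sd",plane(s,gb([(217,32)]),.255).round(3))
T=pose();print(T.round(3)); Z=np.linalg.inv(T)@load("wrist0")["M"]; print(Z.round(3))
# blocks
for n,cc in(("scene",c),("side",s)):
    h=cv2.cvtColor(cc["image"],cv2.COLOR_RGB2HSV); m=((h[...,0]<16)&(h[...,1]>130)&(h[...,2]>60)).astype(np.uint8)
    k,l,st,ce=cv2.connectedComponentsWithStats(m)
    for i in range(1,k):
        if 60<st[i,4]<3000: print(n,st[i],plane(cc,ce[i],.03).round(3)[0,:2])
```

```text
box rim sc [[0.427, -0.126, 0.052], [0.448, 0.209, 0.052], [0.661, 0.194, 0.052], [0.64, -0.136, 0.052]]
box rim sd [[0.425, -0.13, 0.052], [0.443, 0.204, 0.052], [0.659, 0.187, 0.052], [0.641, -0.138, 0.052]]
tank rim sc [[0.402, 0.288, 0.18], [0.385, 0.369, 0.18], [0.536, 0.385, 0.18]]
tank rim sd [[0.38, 0.378, 0.18], [0.497, 0.387, 0.18], [0.521, 0.291, 0.18], [0.402, 0.284, 0.18]]
rod top sc [[0.535 0.355 0.255]] sd [[0.535 0.353 0.255]]
[[-0.     0.413  0.911  0.258]
 [-0.001  0.911 -0.413  0.569]
 [-1.    -0.001 -0.     0.231]
 [ 0.     0.     0.     1.   ]]
[[ 0.     0.293 -0.956 -0.142]
 [ 1.    -0.001  0.    -0.   ]
 [-0.001 -0.956 -0.293 -0.075]
 [ 0.     0.     0.     1.   ]]
scene [438  98  25  10 150] [-0.19   0.869]
scene [438 132   8  23 115] [0.212 0.583]
scene [ 98 137  12  11  96] [-0.19  -0.853]
scene [131 169  28  19 280] [ 0.166 -0.657]
scene [250 192  12  16 128] [ 0.425 -0.264]
scene [213 198  20  45 448] [ 0.512 -0.379]
scene [251 212  22  44 430] [ 0.614 -0.27 ]
scene [406 224  33  26 454] [0.76  0.207]
scene [348 240  65  20 501] [0.781 0.062]
scene [271 254  48  15 222] [ 0.751 -0.207]
scene [252 263  21   8  71] [ 0.757 -0.287]
side [ 39   0 102  22 687] [-0.87   3.979]
side [189   0  19   9 138] [0.347 3.97 ]
side [256  98  10  22 152] [0.585 0.814]
side [327 157  32  12 258] [0.8   0.233]
side [341 170  27  40 298] [0.785 0.057]
side [286 184  10  11  63] [0.58  0.108]
side [291 211  12  13  96] [ 0.569 -0.042]
side [358 228  36  26 206] [ 0.753 -0.21 ]
side [382 253  17  15  93] [ 0.766 -0.281]
side [332 255  30  30 548] [ 0.645 -0.285]
side [294 263  24  26 387] [ 0.538 -0.28 ]
side [246 273  20  23 327] [ 0.414 -0.274]
side [300 294  40  35 782] [ 0.544 -0.395]
side [253 303  32  29 622] [ 0.428 -0.382]
```

```bash
cat >> h.py <<'E'
def goto(x,y,z,yaw=None):
    """print tool-axis travel (mm) now, and turn (deg)"""
    T=pose(); d=T[:3,:3].T@(np.array([x,y,z])-T[:3,3])*1000
    cy=np.degrees(np.arctan2(T[1,2],T[0,2])); t=0 if yaw is None else -(yaw-cy)
    t=(t+180)%360-180
    s=sensors.observe(); print("t=%.1f tcp %s yaw %.1f w %.1f F %s | travel %s turn %.1f"%(s["time"],T[:3,3].round(4),cy,s["gripper_width"]*1e3,np.round(s["contact_force"],1),d.round(1),t))
E
python3 -c "
from h import *
goto(.40,.22,.42,0)"
```

```text
t=0.1 tcp [0.258  0.569  0.2308] yaw -24.4 w 85.2 F [-0.3 -0.4  0.4] | travel [-188.9 -259.3  273.4] turn -24.4
```

```bash
python3 -m inch '[{"grip":0,"travel":[-30,0,0],"turn":0},{"grip":0,"travel":[-30,0,0],"turn":0},{"grip":0,"travel":[-30,0,0],"turn":0},{"grip":0,"travel":[-25,-20,20],"turn":0},{"grip":0,"travel":[-25,-25,25],"turn":0},{"grip":0,"travel":[-25,-25,25],"turn":0},{"grip":0,"travel":[-24,-25,25],"turn":0},{"grip":0,"travel":[0,-25,25],"turn":0},{"grip":0,"travel":[0,-25,25],"turn":0},{"grip":0,"travel":[0,-25,25],"turn":0}]'
python3 -m inch '[{"grip":0,"travel":[0,-25,27],"turn":0},{"grip":0,"travel":[0,-25,27],"turn":0},{"grip":0,"travel":[0,-20,25],"turn":0},{"grip":0,"travel":[0,-19,24],"turn":0},{"grip":0,"travel":[0,0,0],"turn":-6.1},{"grip":0,"travel":[0,0,0],"turn":-6.1},{"grip":0,"travel":[0,0,0],"turn":-6.1},{"grip":0,"travel":[0,0,0],"turn":-6.1},{"grip":0,"travel":[0,0,0],"turn":0},{"grip":0,"travel":[0,0,0],"turn":0}]'
python3 -c "
from h import *
goto(.40,.22,.42,0); shot('wrist','w1')"
```

```text
time: 0.98
tcp_pos: [0.3416, 0.3459, 0.418]
tool_rot: [0.334, 1.545, -0.333]
contact_force: [1.4, 0.0, -0.5]
gripper_width: -0.0002
time: 1.82
tcp_pos: [0.3985, 0.2238, 0.4177]
tool_rot: [0.003, 1.571, -0.003]
contact_force: [0.1, -0.8, -0.3]
gripper_width: 0.0001
t=1.8 tcp [0.3985 0.2238 0.4177] yaw -0.2 w 0.1 F [ 0.1 -0.8 -0.3] | travel [-2.3 -3.8  1.6] turn -0.2
```

View pics/w1.png

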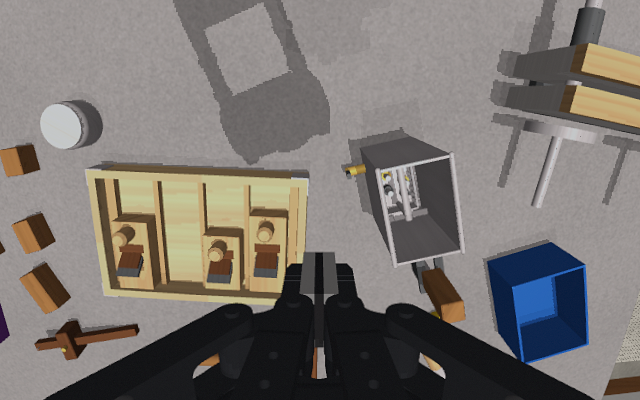

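Wrist view 1: box corners near (87,168),(309,178),(104,296); planes' horns at (122,235),(215,248),(265,230); tank rim (362,166),(453,153),(464,250),(396,266); rod handle (443,293). Magnify for accurate corners.

Run:
```python
from h import *
i=load("w1")["image"]
a=cv2.resize(i[158:308,80:320],None,fx=3.3,fy=3.3,interpolation=cv2.INTER_CUBIC)
b=cv2.resize(i[125:325,340:475],None,fx=3,fy=3,interpolation=cv2.INTER_CUBIC)
cv2.imwrite("pics/c1a.png",a[:,:,::-1]); cv2.imwrite("pics/c1b.png",b[:,:,::-1]); print(a.shape,b.shape)
```

```text
(495, 792, 3) (600, 405, 3)
```

View pics/c1a.png

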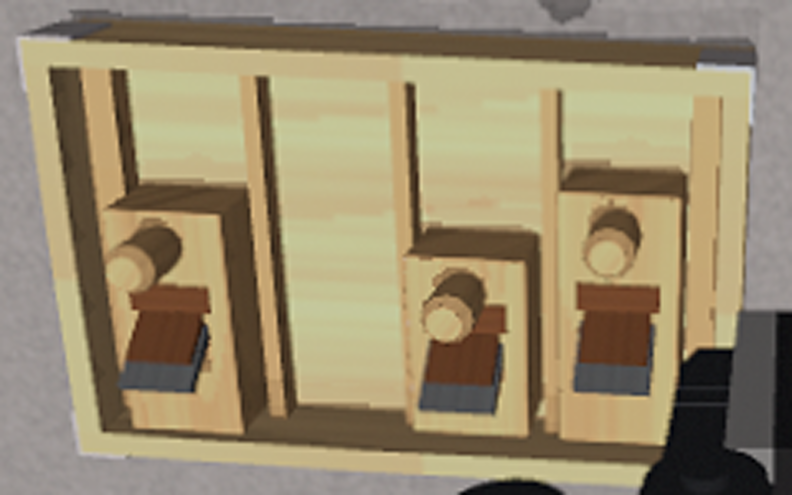

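View pics/c1b.png

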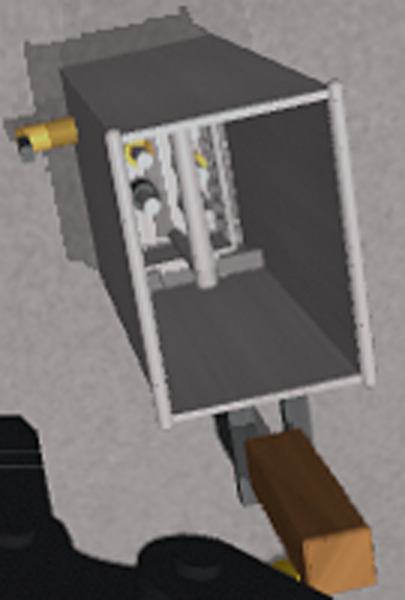

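```bash
cat > m1.py <<'E'
from h import *
c=load("w1"); a=lambda L:np.array(L,float)/3.3+[80,158]; b=lambda L:np.array(L,float)/3+[340,125]
def yaw(p,q): return np.degrees(np.arctan2(q[1]-p[1],q[0]-p[0])).round(1)
r=plane(c,a([(20,38),(755,68),(82,458)]),.052)[:,:2]
print("box",r.round(4).tolist(),"x len",np.linalg.norm(r[2]-r[0]),"y len",np.linalg.norm(r[1]-r[0]),yaw(r[0],r[2]),yaw(r[0],r[1])-90)
C=(r[1]+r[2])/2; yb=np.radians((yaw(r[0],r[2])+yaw(r[0],r[1])-90)/2); Rb=np.array([[np.cos(yb),-np.sin(yb)],[np.sin(yb),np.cos(yb)]]); print("C",C,np.degrees(yb))
inb=lambda P:((P-C)@Rb*1000).round(1)
for n,L in dict(A=[(107,207),(226,213),(130,428),(243,433)],B=[(405,252),(526,263),(410,430),(528,437)],D=[(561,192),(685,200),(561,440)]).items():
    P=plane(c,a(L),.052)[:,:2]; print(n,inb(P).tolist())
for n,L in dict(A=(125,272),B=(447,320),D=(607,256)).items(): print("horn",n,inb(plane(c,a([L]),.088)[:,:2]))
t=plane(c,b([(112,132),(335,88),(370,382),(165,425)]),.18)[:,:2]
print("tank",t.round(4).tolist(),t.mean(0),np.linalg.norm(np.diff(t,axis=0),axis=1),yaw(t[0],t[3]),yaw(t[1],t[2]),yaw(t[0],t[1])-90,yaw(t[3],t[2])-90)
h=plane(c,b([(303,545),(358,527),(375,580),(315,593)]),.255)[:,:2]; print("handle",h.round(4).tolist(),h.mean(0))
p=plane(c,b([(182,130),(207,280)]),.092)[:,:2]; print("bail",p,p.mean(0),yaw(*p))
E
python3 m1.py
```

```text
box [[0.4238, -0.1259], [0.44, 0.2093], [0.6417, -0.1376]] x len 0.21826723714054752 y len 0.33557059945956236 -3.1 -2.799999999999997
C [0.54087303 0.03584287] -2.9499999999999957
A [[-28.7, -135.2], [-28.8, -76.8], [90.0, -139.4], [88.5, -80.3]]
B [[-13.8, 7.8], [-11.3, 64.9], [81.1, 5.1], [81.4, 63.8]]
D [[-47.3, 81.6], [-46.3, 138.6], [82.1, 80.1]]
horn A [[ -12.1 -108.7]]
horn B [[ 2.6 36.9]]
horn D [[-31.7 108.1]]
tank [[0.4001, 0.2875], [0.3837, 0.368], [0.4998, 0.3946], [0.5176, 0.3141]] [0.45031824 0.34106048] [0.08204836 0.11911169 0.0824435 ] 12.7 12.9 11.5 12.5
handle [[0.5244, 0.3459], [0.5178, 0.3638], [0.5388, 0.3725], [0.5435, 0.3522]] [0.531128   0.35860236]
bail [[0.41690348 0.33361957]
 [0.48785991 0.34991482]] [0.45238169 0.3417672 ] 12.9
```

Measurements agree with the model: box at (0.541, 0.036), yaw -3°. The planes measure 118 (lane -108), 94 (lane 36) and 130 (lane 108). Tank at (0.4505, 0.3412), yaw 12.6°, and the bail is centred at the expected place. Next, grip the rod.

Run:
```python
s=open('h.py').read()
s=s.replace('    t=(t+180)%360-180\n','    t=(t+180)%360-180\n    a=np.radians(cy if yaw is None else yaw); A=np.array([[0,-np.sin(a),np.cos(a)],[0,np.cos(a),np.sin(a)],[-1,0,0]]); d=A.T@(np.array([x,y,z])-T[:3,3])*1000\n').replace('travel %s turn','AFTER-TURN travel %s turn')
open('h.py','w').write(s)
from h import *
goto(.5322,.3592,.29,12.6)
```

```text
t=1.9 tcp [0.3984 0.2239 0.4177] yaw -0.2 w 0.1 F [-0.9 -0.5  0.9] | AFTER-TURN travel [127.7 102.9 160. ] turn -12.8
```

```bash
python3 -m inch '[{"grip":70,"travel":[0,0,0],"turn":-6.4},{"grip":70,"travel":[0,0,0],"turn":-6.4},{"grip":70,"travel":[0,17,27],"turn":0},{"grip":70,"travel":[0,17,27],"turn":0},{"grip":70,"travel":[0,17,27],"turn":0},{"grip":70,"travel":[0,17,27],"turn":0},{"grip":70,"travel":[0,17,26],"turn":0},{"grip":70,"travel":[0,18,26],"turn":0},{"grip":70,"travel":[30,0,0],"turn":0},{"grip":70,"travel":[30,0,0],"turn":0}]' 60
python3 -m inch '[{"grip":70,"travel":[30,0,0],"turn":0},{"grip":70,"travel":[30,0,0],"turn":0},{"grip":70,"travel":[8,0,0],"turn":0},{"grip":70,"travel":[0,0,0],"turn":0},{"grip":70,"travel":[0,0,0],"turn":0}]'
python3 -c "
from h import *
goto(.5322,.3592,.211,12.6); shot('wrist','w2')"
```

```text
time: 2.7
tcp_pos: [0.5335, 0.3615, 0.3575]
tool_rot: [-0.172, 1.561, 0.174]
contact_force: [-0.1, 0.7, -1.3]
gripper_width: 0.0699
time: 3.12
tcp_pos: [0.5321, 0.36, 0.2909]
tool_rot: [-0.174, 1.563, 0.175]
contact_force: [0.2, 1.1, 0.8]
gripper_width: 0.07
t=3.1 tcp [0.5321 0.36   0.2909] yaw 12.7 w 70.0 F [0.2 1.1 0.8] | AFTER-TURN travel [79.9 -0.8 -0.1] turn 0.1
```

View pics/w2.png

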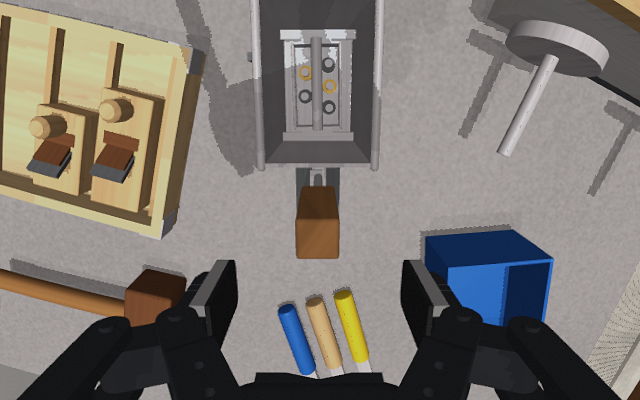

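Handle top face at (318,238), centred between the open fingers; the bail bar lies along column 317. Check the numbers, then descend.

```bash
python3 -c "
from h import *
c=load('w2');T=np.eye(4)
print(plane(c,[(318.5,238.5)],.255).round(4), plane(c,[(316.5,42),(317.5,128)],.092).round(4), plane(c,[(258,168),(376,163)],.18).round(4))
print('pred fork',proj(c,[[.5334,.3597,.255]]))"
python3 -m inch '[{"grip":70,"travel":[20,0,0],"turn":0},{"grip":70,"travel":[20,0,0],"turn":0},{"grip":70,"travel":[20,0,0],"turn":0},{"grip":70,"travel":[20,0,0],"turn":0},{"grip":15,"travel":[0,0,0],"turn":0},{"grip":15,"travel":[0,0,0],"turn":0},{"grip":15,"travel":[0,0,0],"turn":0},{"grip":15,"travel":[0,0,0],"turn":0},{"grip":15,"travel":[0,0,0],"turn":0},{"grip":15,"travel":[0,0,0],"turn":0}]' 60
python3 -c "
from h import *
goto(.5322,.3592,.211,12.6)"
```

```text
[[0.5311 0.3599 0.255 ]] [[0.4138 0.3314 0.092 ]
 [0.4879 0.3491 0.092 ]] [[0.5176 0.312  0.18  ]
 [0.4952 0.3942 0.18  ]]
pred fork [[317.20876809 242.32621955]]
time: 4.0
tcp_pos: [0.5327, 0.3604, 0.2121]
tool_rot: [-0.174, 1.56, 0.176]
contact_force: [-0.6, 0.2, 6.9]
gripper_width: 0.0231
t=4.0 tcp [0.5327 0.3604 0.2121] yaw 12.8 w 23.1 F [-0.6  0.2  6.9] | AFTER-TURN travel [ 1.1 -1.  -0.8] turn 0.2
```

```bash
python3 -m inch '[{"grip":15,"travel":[-2,0,0],"turn":0},{"grip":15,"travel":[0,0,9],"turn":0},{"grip":15,"travel":[0,0,9],"turn":0},{"grip":15,"travel":[0,0,9],"turn":0},{"grip":15,"travel":[0,0,9],"turn":0},{"grip":15,"travel":[0,0,2],"turn":0},{"grip":15,"travel":[-20,0,0],"turn":0},{"grip":15,"travel":[-20,0,0],"turn":0},{"grip":15,"travel":[-20,0,0],"turn":0},{"grip":15,"travel":[-20,0,0],"turn":0}]'
python3 -m inch '[{"grip":15,"travel":[-20,0,0],"turn":0},{"grip":15,"travel":[-20,0,0],"turn":0},{"grip":15,"travel":[-28,0,0],"turn":0},{"grip":15,"travel":[0,0,0],"turn":0},{"grip":15,"travel":[0,0,0],"turn":0}]'
python3 - <<'E'
from h import *
goto(.4513,.3415,.36,12.6); T=pose(); o=T[:3,3]-T[:3,2]*.001-[0,0,.0321]; y=T[:3,1]
a=shot('scene','s3'); b=shot('side','d3'); out=[]
for c in(a,b):
    p=proj(c,[o-[0,0,.115]])[0].round().astype(int); print(p)
    q=cv2.resize(c["image"][p[1]-55:p[1]+20,p[0]-35:p[0]+35],None,fx=5,fy=5,interpolation=cv2.INTER_CUBIC); out.append(q)
cv2.imwrite("pics/hk.png",np.hstack(out)[:,:,::-1])
E
```

```text
time: 4.83
tcp_pos: [0.5689, 0.3681, 0.2924]
tool_rot: [-0.176, 1.564, 0.175]
contact_force: [0.5, -0.3, -0.5]
gripper_width: 0.0233
time: 5.25
tcp_pos: [0.5695, 0.3685, 0.3611]
tool_rot: [-0.175, 1.561, 0.176]
contact_force: [1.0, 0.4, -1.7]
gripper_width: 0.024
t=5.2 tcp [0.5695 0.3685 0.3611] yaw 12.8 w 24.0 F [ 1.   0.4 -1.7] | AFTER-TURN travel [   1.1   -0.6 -121.2] turn 0.2
[448 149]
[270 107]
```

View pics/hk.png

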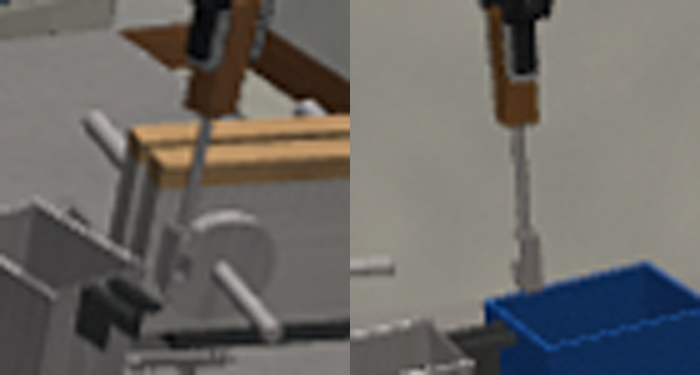

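Back leg is on the -y side, as described. Now take it over the tank, 20 mm to the -y side of the bar.

```bash
python3 -c "
from h import *
goto(.457,.3217,.2156,12.7)"
```

```text
t=5.3 tcp [0.5686 0.368  0.3587] yaw 12.8 w 23.2 F [-0.7  0.2 -0.8] | AFTER-TURN travel [ 143.1  -20.7 -119.1] turn 0.1
```

```bash
python3 -m inch '[{"grip":15,"travel":[0,-3.5,-20],"turn":0},{"grip":15,"travel":[0,-3.5,-20],"turn":0},{"grip":15,"travel":[0,-3.5,-20],"turn":0},{"grip":15,"travel":[0,-3.5,-20],"turn":0},{"grip":15,"travel":[0,-3.5,-20],"turn":0},{"grip":15,"travel":[0,-3.2,-19],"turn":0},{"grip":15,"travel":[0,0,0],"turn":0},{"grip":15,"travel":[0,0,0],"turn":0},{"grip":15,"travel":[0,0,0],"turn":0},{"grip":15,"travel":[0,0,0],"turn":0}]'
python3 - <<'E'
from h import *
for _ in range(3): goto(.457,.3217,.2156,12.7); c=shot('wrist','w4')
cv2.imwrite("pics/w4c.png",cv2.resize(c["image"][0:330,190:450],None,fx=1.8,fy=1.8)[:,:,::-1])
E
```

```text
time: 6.18
tcp_pos: [0.4579, 0.3218, 0.3592]
tool_rot: [-0.176, 1.564, 0.175]
contact_force: [-0.5, -0.6, -1.2]
gripper_width: 0.0234
t=6.2 tcp [0.4579 0.3218 0.3592] yaw 12.8 w 23.4 F [-0.5 -0.6 -1.2] | AFTER-TURN travel [ 1.436e+02  1.000e-01 -9.000e-01] turn 0.1
t=6.2 tcp [0.4579 0.3218 0.3592] yaw 12.8 w 23.4 F [ 0.1  0.4 -1.6] | AFTER-TURN travel [ 1.436e+02  1.000e-01 -9.000e-01] turn 0.1
t=6.3 tcp [0.4579 0.3218 0.3593] yaw 12.8 w 23.2 F [ 0.  -0.5 -0.7] | AFTER-TURN travel [ 1.437e+02  1.000e-01 -9.000e-01] turn 0.1
```

View pics/w4c.png

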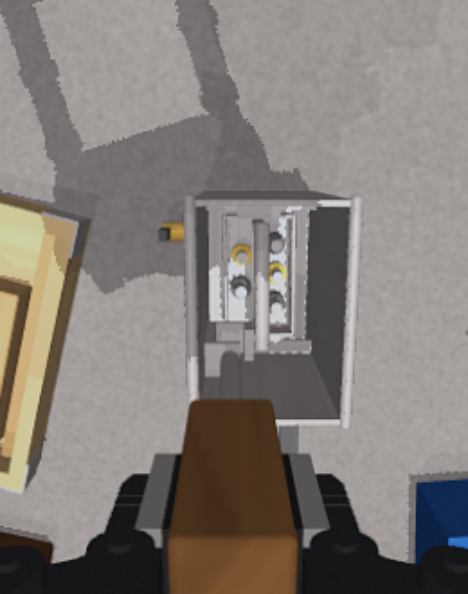

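Hook (205–255, 345 in crop) sits left of the bail (262,290), inside the rim (190–350). Descend.

```bash
python3 -m inch '[{"grip":15,"travel":[15,0,0],"turn":0},{"grip":15,"travel":[15,0,0],"turn":0},{"grip":15,"travel":[15,0,0],"turn":0},{"grip":15,"travel":[15,0,0],"turn":0},{"grip":15,"travel":[15,0,0],"turn":0},{"grip":15,"travel":[15,0,0],"turn":0},{"grip":15,"travel":[10,0,0],"turn":0},{"grip":15,"travel":[10,0,0],"turn":0},{"grip":15,"travel":[0,0,0],"turn":0}]'
python3 -m inch '[{"grip":15,"travel":[7,0,0],"turn":0},{"grip":15,"travel":[7,0,0],"turn":0},{"grip":15,"travel":[7,0,0],"turn":0},{"grip":15,"travel":[6,0,0],"turn":0},{"grip":15,"travel":[6.6,0,0],"turn":0},{"grip":15,"travel":[0,0,0],"turn":0},{"grip":15,"travel":[0,0,0],"turn":0}]'
python3 -c "
from h import *
goto(.457,.3217,.2156,12.7); c=shot('wrist','w5')
cv2.imwrite('pics/w5c.png',cv2.resize(c['image'][60:300,220:420],None,fx=2.5,fy=2.5)[:,:,::-1])
"
```

```text
time: 7.08
tcp_pos: [0.4569, 0.3213, 0.248]
tool_rot: [-0.176, 1.566, 0.175]
contact_force: [-0.4, -0.1, -1.2]
gripper_width: 0.0233
time: 7.67
tcp_pos: [0.4572, 0.3216, 0.2159]
tool_rot: [-0.176, 1.564, 0.175]
contact_force: [-0.4, 0.4, -0.9]
gripper_width: 0.0233
t=7.7 tcp [0.4572 0.3216 0.2159] yaw 12.8 w 23.3 F [-0.4  0.4 -0.9] | AFTER-TURN travel [ 0.3  0.2 -0.2] turn 0.1
```

View pics/w5c.png

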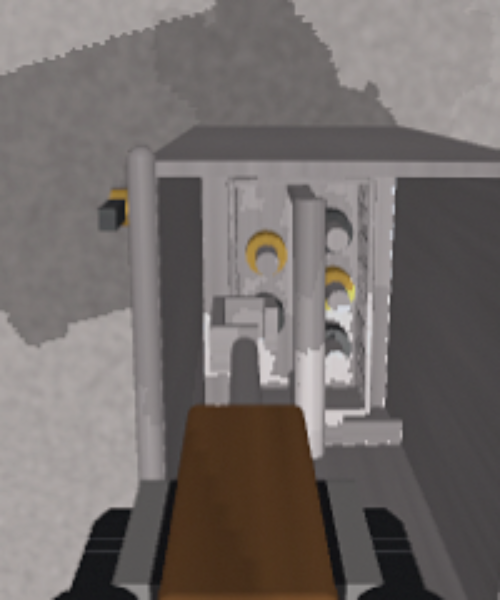

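No contact; hook clear to the left of the bar (gap between 278 and 290). Slide +y 20 and lift.

```bash
python3 -m inch '[{"grip":15,"travel":[0,5,0],"turn":0},{"grip":15,"travel":[0,5,0],"turn":0},{"grip":15,"travel":[0,5,0],"turn":0},{"grip":15,"travel":[0,5,0],"turn":0},{"grip":15,"travel":[0,0,0],"turn":0},{"grip":15,"travel":[0,0,0],"turn":0}]'
python3 -m inch '[{"grip":15,"travel":[-6,0,0],"turn":0},{"grip":15,"travel":[-6,0,0],"turn":0},{"grip":15,"travel":[-4,0,0],"turn":0},{"grip":15,"travel":[-3,0,0],"turn":0},{"grip":15,"travel":[-3,0,0],"turn":0},{"grip":15,"travel":[-5,0,0],"turn":0},{"grip":15,"travel":[-5,0,0],"turn":0},{"grip":15,"travel":[0,0,0],"turn":0},{"grip":15,"travel":[0,0,0],"turn":0}]'
python3 -c "
from h import *
goto(.457,.3217,.2156,12.7); c=shot('wrist','w6')
cv2.imwrite('pics/w6c.png',cv2.resize(c['image'][60:300,220:420],None,fx=2.5,fy=2.5)[:,:,::-1])
"
```

```text
time: 8.22
tcp_pos: [0.4528, 0.3415, 0.2162]
tool_rot: [-0.176, 1.564, 0.176]
contact_force: [-0.4, -0.7, -1.1]
gripper_width: 0.0234
time: 8.97
tcp_pos: [0.453, 0.3412, 0.2484]
tool_rot: [-0.175, 1.563, 0.176]
contact_force: [1.0, -0.7, -5.5]
gripper_width: 0.0236
t=9.0 tcp [0.453  0.3412 0.2484] yaw 12.8 w 23.6 F [ 1.  -0.7 -5.5] | AFTER-TURN travel [ 32.8 -19.9  -0.4] turn 0.1
```

View pics/w6c.png

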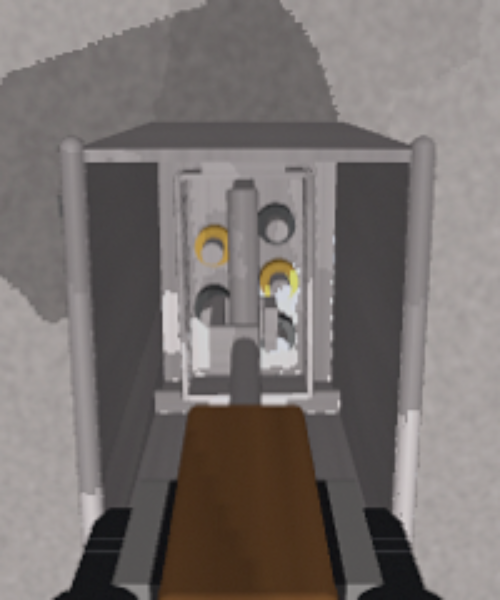

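Basket hangs (Fz dropped by about 4 N, bar in the cup). Lift out — 12 pictures viewed so far.

```bash
python3 -m inch '[{"grip":15,"travel":[-8,0,0],"turn":0},{"grip":15,"travel":[-12,0,0],"turn":0},{"grip":15,"travel":[-12,0,0],"turn":0},{"grip":15,"travel":[-12,0,0],"turn":0},{"grip":15,"travel":[-12,0,0],"turn":0},{"grip":15,"travel":[-12,0,0],"turn":0},{"grip":15,"travel":[-12,0,0],"turn":0},{"grip":15,"travel":[-12,0,0],"turn":0},{"grip":15,"travel":[-12,0,0],"turn":0},{"grip":15,"travel":[-12,0,0],"turn":0}]'
python3 -m inch '[{"grip":15,"travel":[-12,0,0],"turn":0},{"grip":15,"travel":[-12,0,0],"turn":0},{"grip":15,"travel":[-12,0,0],"turn":0},{"grip":15,"travel":[-12,0,0],"turn":0},{"grip":15,"travel":[-10,0,0],"turn":0},{"grip":15,"travel":[-8,0,0],"turn":0},{"grip":15,"travel":[0,0,0],"turn":0},{"grip":15,"travel":[0,0,0],"turn":0},{"grip":15,"travel":[0,0,0],"turn":0},{"grip":15,"travel":[0,0,0],"turn":0}]'
python3 - <<'E'
from h import *
# lane -36 target at box x=+38
yb=np.radians(-2.95); C=np.array([.5409,.0358]); Rb=np.array([[np.cos(yb),-np.sin(yb)],[np.sin(yb),np.cos(yb)]])
p=C+Rb@[.036,-.036]; print(p); goto(p[0],p[1],.43,-2.95)
E
```

```text
time: 9.85
tcp_pos: [0.4527, 0.3411, 0.3651]
tool_rot: [-0.176, 1.564, 0.175]
contact_force: [0.7, -0.8, -5.0]
gripper_width: 0.0236
time: 10.68
tcp_pos: [0.4527, 0.341, 0.4294]
tool_rot: [-0.176, 1.565, 0.175]
contact_force: [0.7, 0.3, -5.2]
gripper_width: 0.0237
[ 0.57499957 -0.00200501]
t=10.7 tcp [0.4527 0.341  0.4294] yaw 12.8 w 23.7 F [ 0.7  0.3 -5.2] | AFTER-TURN travel [  -0.6 -336.3  139.8] turn 15.8
```

```bash
python3 -m inch '[{"grip":15,"travel":[0,0,0],"turn":2},{"grip":15,"travel":[0,0,0],"turn":2},{"grip":15,"travel":[0,0,0],"turn":2},{"grip":15,"travel":[0,0,0],"turn":2},{"grip":15,"travel":[0,0,0],"turn":2},{"grip":15,"travel":[0,0,0],"turn":2},{"grip":15,"travel":[0,0,0],"turn":2},{"grip":15,"travel":[0,0,0],"turn":1.8},{"grip":15,"travel":[0,-3,1.5],"turn":0},{"grip":15,"travel":[0,-6,2.5],"turn":0}]'
python3 -m inch '[{"grip":15,"travel":[0,-10,4],"turn":0},{"grip":15,"travel":[0,-13,5],"turn":0},{"grip":15,"travel":[0,-15,6],"turn":0},{"grip":15,"travel":[0,-15,6],"turn":0},{"grip":15,"travel":[0,-15,6],"turn":0},{"grip":15,"travel":[0,-15,6],"turn":0},{"grip":15,"travel":[0,-15,6],"turn":0},{"grip":15,"travel":[0,-15,6],"turn":0},{"grip":15,"travel":[0,-15,6],"turn":0},{"grip":15,"travel":[0,-15,6],"turn":0}]'
python3 -m inch '[{"grip":15,"travel":[0,-15,6],"turn":0},{"grip":15,"travel":[0,-15,6],"turn":0},{"grip":15,"travel":[0,-15,7],"turn":0},{"grip":15,"travel":[0,-15,7],"turn":0},{"grip":15,"travel":[0,-15,7],"turn":0},{"grip":15,"travel":[0,-15,7],"turn":0},{"grip":15,"travel":[0,-15,7],"turn":0},{"grip":15,"travel":[0,-15,7],"turn":0},{"grip":15,"travel":[0,-14,6],"turn":0},{"grip":15,"travel":[0,-10,5],"turn":0}]'
python3 -m inch '[{"grip":15,"travel":[0,-8,4],"turn":0},{"grip":15,"travel":[0,-4,2],"turn":0},{"grip":15,"travel":[0,0,0],"turn":0},{"grip":15,"travel":[0,0,0],"turn":0},{"grip":15,"travel":[0,0,0],"turn":0},{"grip":15,"travel":[0,0,0],"turn":0},{"grip":15,"travel":[0,0,0],"turn":0},{"grip":15,"travel":[0,0,0],"turn":0},{"grip":15,"travel":[0,0,0],"turn":0},{"grip":15,"travel":[0,0,0],"turn":0}]'
python3 - <<'E'
from h import *
goto(.575,-.002,.43,-2.95); c=shot('wrist','w7'); shot('scene','s7'); shot('side','d7')
cv2.imwrite('pics/w7c.png',np.hstack([cv2.resize(load('w7')["image"][100:360,130:450],None,fx=1.3,fy=1.3),cv2.resize(load('s7')["image"][90:220,290:450],None,fx=2.4,fy=2.6)])[:,:,::-1])
E
```

```text
time: 11.52
tcp_pos: [0.4563, 0.332, 0.4297]
tool_rot: [0.04, 1.571, -0.04]
contact_force: [0.0, -0.1, -4.7]
gripper_width: 0.0235
time: 12.35
tcp_pos: [0.5062, 0.184, 0.4302]
tool_rot: [0.041, 1.57, -0.041]
contact_force: [-0.7, -0.2, -5.3]
gripper_width: 0.0231
time: 13.18
tcp_pos: [0.5633, 0.0365, 0.4302]
tool_rot: [0.041, 1.57, -0.042]
contact_force: [-0.3, -1.1, -4.9]
gripper_width: 0.0236
time: 14.02
tcp_pos: [0.5686, 0.0268, 0.4302]
tool_rot: [0.041, 1.57, -0.041]
contact_force: [-0.3, 0.1, -4.5]
gripper_width: 0.0235
t=14.0 tcp [0.5686 0.0268 0.4302] yaw -3.0 w 23.5 F [-0.3  0.1 -4.5] | AFTER-TURN travel [  0.2 -28.4   7.9] turn -0.0
```

View pics/w7c.png

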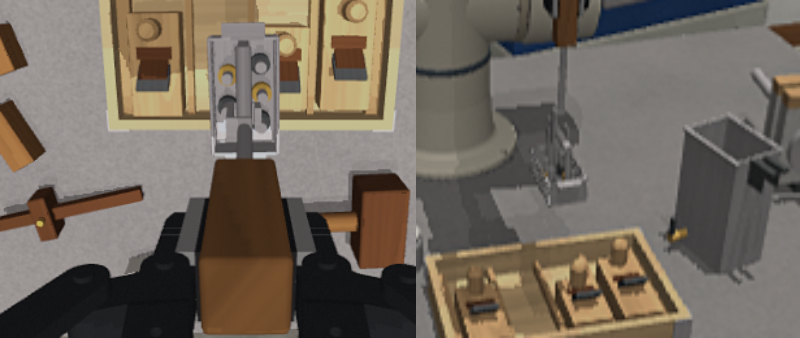

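Basket hangs upright, aligned with the tool. Far box rim corners at crop (108,130),(392,130): refine the box.

Run:
```python
from h import *
c=load('w7'); P=plane(c,np.array([(108,130),(393,130)])/1.3+[130,100],.052)[:,:2]
v=P[1]-P[0]; print(P.round(4),np.linalg.norm(v),np.degrees(np.arctan2(v[1],v[0]))-90); yb=np.radians(-2.95); R2=np.array([[np.cos(yb),-np.sin(yb)],[np.sin(yb),np.cos(yb)]])
print("C",P.mean(0)-R2@[.107,0])
h=plane(c,np.array([(212,150),(277,150)])/1.3+[130,100],.245); print("basket rim far",h.round(4))
T=pose(); print("in tool z,y:", ((h-T[:3,3])@T[:3,:3]*1000).round(1))
```

```text
[[ 0.6382 -0.1389]
 [ 0.6554  0.1971]] 0.3364037321300951 -2.935707494692025
C [0.53992993 0.0345815 ]
basket rim far [[6.041e-01 1.000e-04 2.450e-01]
 [6.066e-01 4.860e-02 2.450e-01]]
in tool z,y: [[185.2 -24.8  36.8]
 [185.2  23.8  36.7]]
```

```bash
python3 -m inch '[{"grip":15,"travel":[0,-4,1],"turn":0},{"grip":15,"travel":[0,-7,2],"turn":0},{"grip":15,"travel":[0,-7,2],"turn":0},{"grip":15,"travel":[0,-6,1],"turn":0},{"grip":15,"travel":[0,-4,0],"turn":0},{"grip":15,"travel":[0,0,0],"turn":0},{"grip":15,"travel":[0,0,0],"turn":0},{"grip":15,"travel":[0,0,0],"turn":0},{"grip":15,"travel":[0,0,0],"turn":0},{"grip":15,"travel":[0,0,0],"turn":0}]'
```

```text
time: 15.0
tcp_pos: [0.5731, -0.0013, 0.4302]
tool_rot: [0.041, 1.57, -0.041]
contact_force: [0.7, 0.3, -4.4]
gripper_width: 0.0239
```

```bash
python3 -m inch '[{"grip":15,"travel":[10,-1,0],"turn":0},{"grip":15,"travel":[18,0,0],"turn":0},{"grip":15,"travel":[20,0,0],"turn":0},{"grip":15,"travel":[20,0,0],"turn":0},{"grip":15,"travel":[20,0,0],"turn":0},{"grip":15,"travel":[20,0,0],"turn":0},{"grip":15,"travel":[20,0,0],"turn":0},{"grip":15,"travel":[18,0,0],"turn":0},{"grip":15,"travel":[15,0,0],"turn":0},{"grip":15,"travel":[12,0,0],"turn":0}]'
python3 -m inch '[{"grip":15,"travel":[8,0,0],"turn":0},{"grip":15,"travel":[5,0,0],"turn":0},{"grip":15,"travel":[4,0,0],"turn":0},{"grip":15,"travel":[0,0,0],"turn":0},{"grip":15,"travel":[0,0,0],"turn":0}]'
python3 -m inch '[{"grip":15,"travel":[4,0,0],"turn":0},{"grip":15,"travel":[4,0,0],"turn":0},{"grip":15,"travel":[4,0,0],"turn":0},{"grip":15,"travel":[3,0,0],"turn":0},{"grip":15,"travel":[0,0,0],"turn":0},{"grip":15,"travel":[0,0,0],"turn":0}]'
python3 -m inch '[{"grip":15,"travel":[4,0,0],"turn":0},{"grip":15,"travel":[4,0,0],"turn":0},{"grip":15,"travel":[4,0,0],"turn":0},{"grip":15,"travel":[1,0,0],"turn":0},{"grip":15,"travel":[0,0,0],"turn":0},{"grip":15,"travel":[0,0,0],"turn":0}]'
python3 - <<'E'
from h import *
goto(.575,-.002,.2066,-2.95); c=shot('wrist','w8')
cv2.imwrite('pics/w8c.png',cv2.resize(c["image"][60:330,150:480],None,fx=2.2,fy=2.2)[:,:,::-1])
E
```

```text
time: 15.83
tcp_pos: [0.5723, -0.0025, 0.2551]
tool_rot: [0.041, 1.572, -0.041]
contact_force: [0.0, 0.6, -4.3]
gripper_width: 0.0235
time: 16.25
tcp_pos: [0.5733, -0.0026, 0.2406]
tool_rot: [0.041, 1.57, -0.041]
contact_force: [0.1, 0.5, -4.2]
gripper_width: 0.0237
time: 16.75
tcp_pos: [0.573, -0.0026, 0.225]
tool_rot: [0.041, 1.571, -0.041]
contact_force: [-0.1, -0.2, -5.0]
gripper_width: 0.0233
time: 17.25
tcp_pos: [0.5731, -0.0026, 0.2122]
tool_rot: [0.041, 1.57, -0.041]
contact_force: [-0.2, 0.8, -1.5]
gripper_width: 0.0234
t=17.2 tcp [ 0.5731 -0.0026  0.2122] yaw -3.0 w 23.4 F [-0.2  0.8 -1.5] | AFTER-TURN travel [5.6 0.7 1.8] turn -0.0
```

View pics/w8c.png

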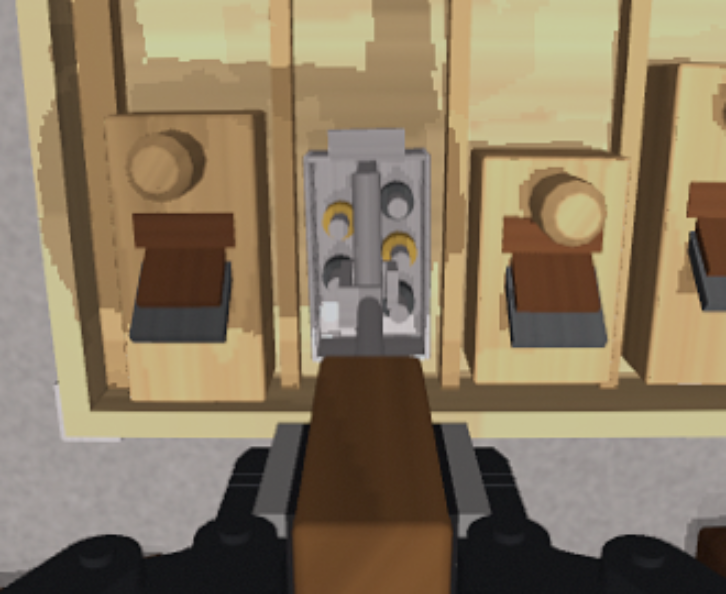

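Basket stands in the lane at rest, straight. Lower 6.5 more, disengage to -y, lift.

```bash
python3 -m inch '[{"grip":15,"travel":[3.5,0,0],"turn":0},{"grip":15,"travel":[3,0,0],"turn":0},{"grip":15,"travel":[0,0,0],"turn":0},{"grip":15,"travel":[0,-4,0],"turn":0},{"grip":15,"travel":[0,-4,0],"turn":0},{"grip":15,"travel":[0,-4,0],"turn":0},{"grip":15,"travel":[0,-4,0],"turn":0},{"grip":15,"travel":[0,-4,0],"turn":0},{"grip":15,"travel":[0,-1,0],"turn":0},{"grip":15,"travel":[0,0,0],"turn":0}]'
python3 -m inch '[{"grip":15,"travel":[-8,0,0],"turn":0},{"grip":15,"travel":[-10,0,0],"turn":0},{"grip":15,"travel":[-10,0,0],"turn":0},{"grip":15,"travel":[-20,0,0],"turn":0},{"grip":15,"travel":[-20,0,0],"turn":0},{"grip":15,"travel":[-20,0,0],"turn":0},{"grip":15,"travel":[-20,0,0],"turn":0},{"grip":15,"travel":[-25,0,0],"turn":0},{"grip":15,"travel":[-22,0,0],"turn":0},{"grip":15,"travel":[0,0,0],"turn":0}]'
python3 - <<'E'
from h import *
goto(.5696,.3687,.36,12.75); c=shot('wrist','w9'); shot('side','d9')
E
```

```text
time: 18.13
tcp_pos: [0.572, -0.024, 0.2058]
tool_rot: [0.041, 1.57, -0.042]
contact_force: [0.4, 0.1, -0.8]
gripper_width: 0.0232
time: 18.97
tcp_pos: [0.5735, -0.0236, 0.3665]
tool_rot: [0.04, 1.563, -0.042]
contact_force: [0.1, 0.4, -0.5]
gripper_width: 0.0237
t=19.0 tcp [ 0.5735 -0.0236  0.3665] yaw -3.0 w 23.7 F [ 0.1  0.4 -0.5] | AFTER-TURN travel [  6.5 383.5  82.8] turn -15.7
```

```bash
python3 -m inch '[{"grip":15,"travel":[0,0,0],"turn":-4},{"grip":15,"travel":[0,0,0],"turn":-4},{"grip":15,"travel":[0,0,0],"turn":-4},{"grip":15,"travel":[0,0,0],"turn":-3.7},{"grip":15,"travel":[0,15,5],"turn":0},{"grip":15,"travel":[0,25,5],"turn":0},{"grip":15,"travel":[0,25,5],"turn":0},{"grip":15,"travel":[0,25,5],"turn":0},{"grip":15,"travel":[0,25,5],"turn":0},{"grip":15,"travel":[0,25,5],"turn":0}]'
python3 -m inch '[{"grip":15,"travel":[0,25,5],"turn":0},{"grip":15,"travel":[0,25,5],"turn":0},{"grip":15,"travel":[0,25,5],"turn":0},{"grip":15,"travel":[0,25,5],"turn":0},{"grip":15,"travel":[0,25,5],"turn":0},{"grip":15,"travel":[0,25,5],"turn":0},{"grip":15,"travel":[0,25,5],"turn":0},{"grip":15,"travel":[0,25,5],"turn":0},{"grip":15,"travel":[0,25,7],"turn":0},{"grip":15,"travel":[0,18,6],"turn":0}]'
python3 -m inch '[{"grip":15,"travel":[0,0,0],"turn":0},{"grip":15,"travel":[0,0,0],"turn":0},{"grip":15,"travel":[0,0,0],"turn":0},{"grip":15,"travel":[0,0,0],"turn":0}]'
python3 - <<'E'
from h import *
for _ in range(3): goto(.5691,.3683,.2146,12.75)
E
```

```text
time: 19.9
tcp_pos: [0.5698, 0.1208, 0.3599]
tool_rot: [-0.174, 1.565, 0.174]
contact_force: [-0.2, 0.6, -0.9]
gripper_width: 0.0234
time: 20.73
tcp_pos: [0.5679, 0.3703, 0.3597]
tool_rot: [-0.175, 1.565, 0.175]
contact_force: [0.9, 0.2, -0.9]
gripper_width: 0.0236
time: 21.07
tcp_pos: [0.5686, 0.3675, 0.3604]
tool_rot: [-0.174, 1.565, 0.173]
contact_force: [0.1, -0.2, -0.8]
gripper_width: 0.0233
t=21.1 tcp [0.5686 0.3675 0.3604] yaw 12.7 w 23.3 F [ 0.1 -0.2 -0.8] | AFTER-TURN travel [145.8   0.7   0.6] turn -0.1
t=21.1 tcp [0.5686 0.3675 0.3604] yaw 12.7 w 23.3 F [ 0.1 -0.2 -0.8] | AFTER-TURN travel [145.8   0.7   0.6] turn -0.1
t=21.1 tcp [0.5686 0.3675 0.3604] yaw 12.7 w 23.3 F [ 0.1 -0.2 -0.8] | AFTER-TURN travel [145.8   0.7   0.6] turn -0.1
```

```bash
python3 -m inch '[{"grip":15,"travel":[0,0.7,0.6],"turn":0},{"grip":15,"travel":[0,0,0],"turn":0}]'
python3 - <<'E'
from h import *
for n,o,p in(("scene","s3",(448,149)),("side","d3",(270,107))):
    a=load(o)["image"]; c=shot(n,o+"b")["image"]
    x,y=p; t=a[y-20:y+8,x-8:x+9]; r=cv2.matchTemplate(c[y-28:y+16,x-16:x+17],t,cv2.TM_CCOEFF_NORMED); print(n,r.max(),np.unravel_index(r.argmax(),r.shape),"expect (8,8)", np.abs(a[y-50:y+10,x-15:x+15].astype(int)-c[y-50:y+10,x-15:x+15]).mean())
goto(.5691,.3683,.2146,12.75)
E
```

```text
time: 21.23
tcp_pos: [0.5693, 0.3686, 0.3608]
tool_rot: [-0.173, 1.564, 0.173]
contact_force: [0.7, -0.2, -1.4]
gripper_width: 0.0232
scene 0.9964031 (np.int64(8), np.int64(8)) expect (8,8) 0.8375925925925926
side 0.99510986 (np.int64(8), np.int64(8)) expect (8,8) 1.5096296296296297
t=21.3 tcp [0.5693 0.3687 0.3608] yaw 12.7 w 23.5 F [-0.2 -0.6 -1.2] | AFTER-TURN travel [146.2  -0.4  -0.3] turn -0.1
```

Rod has not slipped in the hand. Lower, slide in 37, set down.

```bash
python3 -m inch '[{"grip":15,"travel":[20,0,0],"turn":0},{"grip":15,"travel":[20,0,0],"turn":0},{"grip":15,"travel":[20,0,0],"turn":0},{"grip":15,"travel":[20,0,0],"turn":0},{"grip":15,"travel":[20,0,0],"turn":0},{"grip":15,"travel":[20,0,0],"turn":0},{"grip":15,"travel":[14,0,0],"turn":0},{"grip":15,"travel":[11,0,0],"turn":0},{"grip":15,"travel":[0,0,0],"turn":0},{"grip":15,"travel":[0,0,0],"turn":0}]'
python3 -m inch '[{"grip":15,"travel":[0,0,-6],"turn":0},{"grip":15,"travel":[0,0,-6],"turn":0},{"grip":15,"travel":[0,0,-6],"turn":0},{"grip":15,"travel":[0,0,-6],"turn":0},{"grip":15,"travel":[0,0,-6],"turn":0},{"grip":15,"travel":[0,0,-7],"turn":0},{"grip":15,"travel":[0,0,0],"turn":0},{"grip":15,"travel":[1.5,0,0],"turn":0},{"grip":15,"travel":[0,0,0],"turn":0},{"grip":15,"travel":[0,0,0],"turn":0}]'
python3 - <<'E'
from h import *
goto(.5327,.3604,.2121,12.75)
E
```

```text
time: 22.17
tcp_pos: [0.5693, 0.369, 0.2158]
tool_rot: [-0.174, 1.564, 0.174]
contact_force: [-0.1, 0.4, -1.8]
gripper_width: 0.0234
time: 23.0
tcp_pos: [0.5333, 0.361, 0.214]
tool_rot: [-0.174, 1.564, 0.174]
contact_force: [1.2, -0.2, -0.6]
gripper_width: 0.0234
t=23.0 tcp [0.5333 0.361  0.214 ] yaw 12.7 w 23.4 F [ 1.2 -0.2 -0.6] | AFTER-TURN travel [ 1.9 -0.5 -0.7] turn -0.0
```

```bash
python3 -m inch '[{"grip":15,"travel":[1.7,0,0],"turn":0},{"grip":15,"travel":[0,0,0],"turn":0},{"grip":45,"travel":[0,0,0],"turn":0},{"grip":45,"travel":[0,0,0],"turn":0},{"grip":45,"travel":[0,0,0],"turn":0},{"grip":45,"travel":[-20,0,0],"turn":0},{"grip":45,"travel":[-30,0,0],"turn":0},{"grip":45,"travel":[-30,0,0],"turn":0},{"grip":45,"travel":[-30,0,0],"turn":0},{"grip":0,"travel":[-30,0,0],"turn":0}]'
python3 - <<'E'
from h import *
# view for blocks: camera over y -0.32
goto(.36,-.18,.45,-2.95)
c=shot('wrist','w10')
q=proj(c,[[.5334,.3597,.255],[.5334,.3597,.18]]); print(q)
h=cv2.cvtColor(c["image"],cv2.COLOR_RGB2HSV); m=((h[...,0]<16)&(h[...,1]>130)&(h[...,2]>60)).astype(np.uint8)
k,l,st,ce=cv2.connectedComponentsWithStats(m); print(st[(st[:,4]>150)], )
E
```

```text
time: 23.83
tcp_pos: [0.5329, 0.3609, 0.3541]
tool_rot: [-0.174, 1.564, 0.174]
contact_force: [1.4, -0.0, 1.3]
gripper_width: 0.0346
t=23.8 tcp [0.5329 0.3609 0.3541] yaw 12.7 w 34.6 F [ 1.4 -0.   1.3] | AFTER-TURN travel [ -95.9 -549.  -144.8] turn 15.7
[[316.6632353  205.95721116]
 [317.10045642 181.41524775]]
[[     0      0    640    400 248720]
 [   125    125     38     35    790]
 [    69    127     37     29    631]
 [   302    169     34     51   1574]
 [    23    251    166     72   3674]
 [   615    358     25     42    462]]
```

Rod back in the fork, upright (handle blob at 302–336 × 169–220, as projected). Now view the blocks.

```bash
python3 -m inch '[{"grip":0,"travel":[-20,0,0],"turn":5.3},{"grip":0,"travel":[-20,0,0],"turn":5.3},{"grip":0,"travel":[-20,0,0],"turn":5.1},{"grip":0,"travel":[-15,-30,-8],"turn":0},{"grip":0,"travel":[-15,-30,-8],"turn":0},{"grip":0,"travel":[0,-30,-8],"turn":0},{"grip":0,"travel":[0,-30,-8],"turn":0},{"grip":0,"travel":[0,-30,-8],"turn":0},{"grip":0,"travel":[0,-30,-8],"turn":0},{"grip":0,"travel":[0,-30,-8],"turn":0}]'
python3 -m inch '[{"grip":0,"travel":[0,-30,-8],"turn":0},{"grip":0,"travel":[0,-30,-8],"turn":0},{"grip":0,"travel":[0,-30,-8],"turn":0},{"grip":0,"travel":[0,-30,-8],"turn":0},{"grip":0,"travel":[0,-30,-8],"turn":0},{"grip":0,"travel":[0,-30,-8],"turn":0},{"grip":0,"travel":[0,-30,-8],"turn":0},{"grip":0,"travel":[0,-30,-8],"turn":0},{"grip":0,"travel":[0,-30,-8],"turn":0},{"grip":0,"travel":[0,-30,-8],"turn":0}]'
python3 -m inch '[{"grip":0,"travel":[0,0,0],"turn":0},{"grip":0,"travel":[0,0,0],"turn":0},{"grip":0,"travel":[0,0,0],"turn":0},{"grip":0,"travel":[0,0,0],"turn":0}]'
cat > blk.py <<'E'
from h import *
import sys
def blocks(fn,z=.040):
    c=shot('wrist',fn); h=cv2.cvtColor(c["image"],cv2.COLOR_RGB2HSV); out=[]
    hue=(h[...,0]<16)&(h[...,1]>110)&(h[...,2]>50)
    k,l,st,ce=cv2.connectedComponentsWithStats(hue.astype(np.uint8))
    for i in range(1,k):
        if not 300<st[i,4]<9000: continue
        v=h[...,2][l==i]; t,_=cv2.threshold(v.reshape(-1,1).astype(np.uint8),0,255,cv2.THRESH_OTSU)
        m=((l==i)&(h[...,2]>t)).astype(np.uint8); k2,l2,s2,_=cv2.connectedComponentsWithStats(m)
        j=1+s2[1:,4].argmax(); cn=max(cv2.findContours((l2==j).astype(np.uint8),cv2.RETR_EXTERNAL,cv2.CHAIN_APPROX_NONE)[0],key=len)
        P=plane(c,cn.reshape(-1,2),z)[:,:2]; r=cv2.minAreaRect((P*1000).astype(np.float32)); (x,y),(w,hh),a=r
        L,W=(w,hh) if w>hh else (hh,w); a=a if w>hh else a+90; a=(a+90)%180-90
        print("px",ce[i].round(0),"area",st[i,4],"otsu",t,"c(mm)",np.round((x,y),1),"LxW %.1f x %.1f ang %.1f"%(L+1,W+1,a))
if __name__=="__main__": blocks(sys.argv[1])
E
python3 -c "
from h import *
goto(.36,-.18,.45,-2.95)"; python3 blk.py w11
```

```text
time: 24.72
tcp_pos: [0.4654, 0.1529, 0.4424]
tool_rot: [0.041, 1.57, -0.041]
contact_force: [0.1, -0.3, 0.4]
gripper_width: -0.0002
time: 25.55
tcp_pos: [0.3698, -0.1425, 0.4426]
tool_rot: [0.041, 1.57, -0.041]
contact_force: [1.4, 0.1, 0.5]
gripper_width: -0.0002
time: 25.88
tcp_pos: [0.3708, -0.1405, 0.4425]
tool_rot: [0.04, 1.57, -0.04]
contact_force: [0.8, 1.0, 0.2]
gripper_width: -0.0001
t=25.9 tcp [ 0.3708 -0.1405  0.4425] yaw -2.9 w -0.1 F [0.8 1.  0.2] | AFTER-TURN travel [ -7.5 -40.   -8.8] turn 0.0
px [11. 44.] area 915 otsu 100.0 c(mm) [ 181.6 -611.1] LxW 51.9 x 22.9 ang -12.7
px [243. 174.] area 700 otsu 113.0 c(mm) [ 411.3 -263.8] LxW 43.8 x 33.2 ang 5.3
px [178. 187.] area 1100 otsu 104.0 c(mm) [ 426.2 -373.2] LxW 67.5 x 33.6 ang 8.8
px [183. 252.] area 1444 otsu 109.0 c(mm) [ 543.7 -385.2] LxW 90.4 x 33.7 ang 17.1
px [249. 247.] area 866 otsu 111.0 c(mm) [ 538.6 -269. ] LxW 55.8 x 33.7 ang 15.1
px [495. 255.] area 439 otsu 96.0 c(mm) [555.5 149.1] LxW 41.7 x 15.0 ang -89.8
px [449. 265.] area 344 otsu 96.0 c(mm) [571.   67.5] LxW 35.8 x 13.5 ang 59.9
px [364. 263.] area 458 otsu 97.0 c(mm) [557.6 -74.4] LxW 40.2 x 15.8 ang 86.9
px [250. 296.] area 795 otsu 105.0 c(mm) [ 636.4 -279.1] LxW 58.4 x 34.0 ang 24.9
px [510. 346.] area 480 otsu 88.0 c(mm) [770.7 201.4] LxW 59.6 x 51.9 ang 88.3
```

View pics/w11.png

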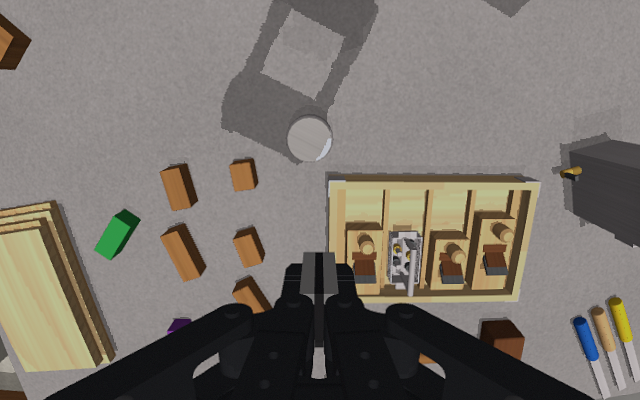

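Block list (size – centre): 44 (411,-264), 68 (426,-373), 92 (544,-385), 56 (539,-269), 80 partly hidden at (636,-279). Basket stands in lane -36. 15 pictures viewed. First push planes and basket to the far end.

```bash
cat >> h.py <<'E'
C=np.array([.5404,.0352]); yb=np.radians(-2.95); Rb=np.array([[np.cos(yb),-np.sin(yb)],[np.sin(yb),np.cos(yb)]])
def gobox(x,y,z,yaw=-2.95):
    p=C+Rb@(np.array([x,y])/1000); T=pose(); print("now in box mm",((T[:2,3]-C)@Rb*1000).round(1),end=' '); goto(p[0],p[1],z,yaw)
E
python3 -c "
from h import *
gobox(-52,-108,.03)"
```

```text
now in box mm [-160.3 -184.1] t=25.9 tcp [ 0.3709 -0.1404  0.4425] yaw -2.9 w 0.1 F [ 0.9  0.5 -0.1] | AFTER-TURN travel [412.5  76.1 108.3] turn 0.0
```

```bash
python3 -m inch '[{"grip":0,"travel":[25,19,27],"turn":0},{"grip":0,"travel":[25,19,27],"turn":0},{"grip":0,"travel":[25,19,27],"turn":0},{"grip":0,"travel":[25,19,27],"turn":0},{"grip":0,"travel":[35,0,0],"turn":0},{"grip":0,"travel":[35,0,0],"turn":0},{"grip":0,"travel":[35,0,0],"turn":0},{"grip":0,"travel":[35,0,0],"turn":0},{"grip":0,"travel":[35,0,0],"turn":0},{"grip":0,"travel":[35,0,0],"turn":0}]'
python3 -m inch '[{"grip":0,"travel":[30,0,0],"turn":0},{"grip":0,"travel":[30,0,0],"turn":0},{"grip":0,"travel":[20,0,0],"turn":0},{"grip":0,"travel":[12,0,0],"turn":0},{"grip":0,"travel":[10,0,0],"turn":0},{"grip":0,"travel":[0,0,0],"turn":0},{"grip":0,"travel":[0,0,0],"turn":0}]'
python3 -c "
from h import *
gobox(-35,-108,.03)"
```

```text
time: 26.77
tcp_pos: [0.4826, -0.0698, 0.1311]
tool_rot: [0.039, 1.57, -0.04]
contact_force: [1.6, 0.9, 0.1]
gripper_width: -0.0002
time: 27.35
tcp_pos: [0.4826, -0.0705, 0.0306]
tool_rot: [0.04, 1.571, -0.04]
contact_force: [0.2, -0.9, -0.4]
gripper_width: 0.0002
now in box mm [ -52.3 -108.5] t=27.4 tcp [ 0.4826 -0.0705  0.0306] yaw -2.9 w 0.2 F [ 0.2 -0.9 -0.4] | AFTER-TURN travel [ 0.6  0.5 17.3] turn 0.0
```

```bash
python3 -m inch '[{"grip":0,"travel":[0,0.5,4],"turn":0},{"grip":0,"travel":[0,0,4],"turn":0},{"grip":0,"travel":[0,0,3],"turn":0},{"grip":0,"travel":[0,0,2],"turn":0},{"grip":0,"travel":[0,0,2],"turn":0},{"grip":0,"travel":[0,0,0],"turn":0}]'
python3 -m inch '[{"grip":0,"travel":[0,0,1],"turn":0},{"grip":0,"travel":[0,0,0.5],"turn":0},{"grip":0,"travel":[0,0,0],"turn":0}]'
python3 -m inch '[{"grip":0,"travel":[0,0,1],"turn":0},{"grip":0,"travel":[0,0,0],"turn":0}]'
python3 -m inch '[{"grip":0,"travel":[0,0,1],"turn":0},{"grip":0,"travel":[0,0,0],"turn":0}]'
```

```text
time: 27.85
tcp_pos: [0.4973, -0.0712, 0.0307]
tool_rot: [0.041, 1.571, -0.041]
contact_force: [-1.9, 1.0, 1.9]
gripper_width: -0.0002
time: 28.1
tcp_pos: [0.4983, -0.0712, 0.0305]
tool_rot: [0.041, 1.572, -0.041]
contact_force: [-5.3, -0.2, 4.3]
gripper_width: -0.0002
time: 28.27
tcp_pos: [0.4995, -0.0713, 0.0305]
tool_rot: [0.041, 1.571, -0.041]
contact_force: [-3.7, 0.5, 3.0]
gripper_width: 0.0002
time: 28.43
tcp_pos: [0.5001, -0.0713, 0.0304]
tool_rot: [0.041, 1.572, -0.041]
contact_force: [-6.2, 0.9, 4.2]
gripper_width: 0.0002
```

```bash
for i in 1; do python3 -m inch '[{"grip":0,"travel":[0,0,1],"turn":0},{"grip":0,"travel":[0,0,0],"turn":0}]'; python3 -m inch '[{"grip":0,"travel":[0,0,1],"turn":0},{"grip":0,"travel":[0,0,0],"turn":0}]';python3 -m inch '[{"grip":0,"travel":[0,0,1],"turn":0},{"grip":0,"travel":[0,0,0],"turn":0}]'; done | grep -E "tcp|force"
```

```text
tcp_pos: [0.5002, -0.0712, 0.0303]
contact_force: [-12.0, -0.2, 7.4]
tcp_pos: [0.5002, -0.0711, 0.0302]
contact_force: [-16.8, -1.2, 11.8]
tcp_pos: [0.5002, -0.0711, 0.0302]
contact_force: [-19.8, -3.2, 15.4]
```

Plane118 against the wall (force rises, no motion). Next the basket lane, then lanes 36 and 108.

```bash
python3 -m inch '[{"grip":0,"travel":[0,0,-10],"turn":0},{"grip":0,"travel":[0,0,-8],"turn":0},{"grip":0,"travel":[-30,0,0],"turn":0},{"grip":0,"travel":[-30,0,0],"turn":0},{"grip":0,"travel":[-35,0,0],"turn":0},{"grip":0,"travel":[0,24,0],"turn":0},{"grip":0,"travel":[0,24,0],"turn":0},{"grip":0,"travel":[0,24,0],"turn":0},{"grip":0,"travel":[0,0,0],"turn":0},{"grip":0,"travel":[0,0,0],"turn":0}]'
python3 -c "
from h import *
gobox(-50,-36,.03)"
```

```text
time: 29.77
tcp_pos: [0.4898, 0.0021, 0.1256]
tool_rot: [0.04, 1.569, -0.04]
contact_force: [0.3, -1.1, 0.1]
gripper_width: 0.0001
now in box mm [-48.8 -35.7] t=29.8 tcp [0.4898 0.0021 0.1256] yaw -2.9 w 0.1 F [ 0.3 -1.1  0.1] | AFTER-TURN travel [95.6 -0.3 -1.2] turn 0.1
```

```bash
python3 -m inch '[{"grip":0,"travel":[30,0,0],"turn":0},{"grip":0,"travel":[30,0,0],"turn":0},{"grip":0,"travel":[25,0,0],"turn":0},{"grip":0,"travel":[11,0,0],"turn":0},{"grip":0,"travel":[0,0,0],"turn":0},{"grip":0,"travel":[0,0,5],"turn":0},{"grip":0,"travel":[0,0,5],"turn":0},{"grip":0,"travel":[0,0,4],"turn":0},{"grip":0,"travel":[0,0,3],"turn":0},{"grip":0,"travel":[0,0,3],"turn":0}]'
(python3 -m inch '[{"grip":0,"travel":[0,0,2],"turn":0},{"grip":0,"travel":[0,0,2],"turn":0},{"grip":0,"travel":[0,0,0],"turn":0}]'; python3 -m inch '[{"grip":0,"travel":[0,0,1],"turn":0},{"grip":0,"travel":[0,0,0],"turn":0}]';python3 -m inch '[{"grip":0,"travel":[0,0,1],"turn":0},{"grip":0,"travel":[0,0,0],"turn":0}]'; python3 -m inch '[{"grip":0,"travel":[0,0,1],"turn":0},{"grip":0,"travel":[0,0,0],"turn":0}]') | grep -E "tcp|force"
python3 -c "
from h import *
gobox(-23,-36,.03)"
```

```text
time: 30.6
tcp_pos: [0.5099, 0.0002, 0.0302]
tool_rot: [0.041, 1.57, -0.041]
contact_force: [-4.7, 0.5, 2.6]
gripper_width: 0.0004
tcp_pos: [0.514, 0.0, 0.0296]
contact_force: [-1.2, -0.3, 0.8]
tcp_pos: [0.5146, -0.0, 0.0295]
contact_force: [-2.9, 0.6, 1.7]
tcp_pos: [0.5157, -0.0001, 0.0295]
contact_force: [-2.7, 0.2, 2.0]
tcp_pos: [0.516, -0.0001, 0.0294]
contact_force: [-6.5, 1.5, 3.3]
now in box mm [-22.6 -36.5] t=31.4 tcp [ 5.16e-01 -1.00e-04  2.94e-02] yaw -3.0 w 0.7 F [-6.5  1.5  3.3] | AFTER-TURN travel [-0.6  0.5 -0.4] turn -0.0
```

```bash
python3 -m inch '[{"grip":0,"travel":[0,0,1],"turn":0},{"grip":0,"travel":[0,0,0],"turn":0}]' | grep force
python3 -m inch '[{"grip":0,"travel":[0,0,-8],"turn":0},{"grip":0,"travel":[0,0,-8],"turn":0},{"grip":0,"travel":[-30,0,0],"turn":0},{"grip":0,"travel":[-30,0,0],"turn":0},{"grip":0,"travel":[-35,0,0],"turn":0},{"grip":0,"travel":[0,24,0],"turn":0},{"grip":0,"travel":[0,24,0],"turn":0},{"grip":0,"travel":[0,24,0],"turn":0},{"grip":0,"travel":[0,0,0],"turn":0},{"grip":0,"travel":[0,0,0],"turn":0}]' | grep tcp
python3 -m inch '[{"grip":0,"travel":[30,0,0],"turn":0},{"grip":0,"travel":[30,0,0],"turn":0},{"grip":0,"travel":[25,0,0],"turn":0},{"grip":0,"travel":[10,0,0],"turn":0},{"grip":0,"travel":[0,0,0],"turn":0},{"grip":0,"travel":[0,0,5],"turn":0},{"grip":0,"travel":[0,0,5],"turn":0},{"grip":0,"travel":[0,0,4],"turn":0},{"grip":0,"travel":[0,0,3],"turn":0},{"grip":0,"travel":[0,0,3],"turn":0}]' | grep -E "tcp|force"
(python3 -m inch '[{"grip":0,"travel":[0,0,2],"turn":0},{"grip":0,"travel":[0,0,2],"turn":0},{"grip":0,"travel":[0,0,0],"turn":0}]'; python3 -m inch '[{"grip":0,"travel":[0,0,1],"turn":0},{"grip":0,"travel":[0,0,0],"turn":0}]';python3 -m inch '[{"grip":0,"travel":[0,0,1],"turn":0},{"grip":0,"travel":[0,0,0],"turn":0}]') | grep -E "tcp|force"
python3 -c "
from h import *
gobox(-10.8,36,.03)"
```

```text
contact_force: [-10.8, 0.3, 7.1]
tcp_pos: [0.5053, 0.0734, 0.1245]
tcp_pos: [0.5255, 0.0715, 0.0303]
contact_force: [-4.7, -0.2, 4.4]
tcp_pos: [0.5298, 0.0713, 0.0301]
contact_force: [-2.0, -0.0, 0.8]
tcp_pos: [0.5304, 0.0712, 0.0299]
contact_force: [-3.8, -0.1, 4.1]
tcp_pos: [0.5313, 0.0712, 0.0298]
contact_force: [-3.8, 0.0, 3.1]
now in box mm [-10.9  35.5] t=33.8 tcp [0.5313 0.0712 0.0298] yaw -3.0 w 0.1 F [-3.8  0.   3.1] | AFTER-TURN travel [-0.2  0.5  0.1] turn -0.0
```

```bash
(python3 -m inch '[{"grip":0,"travel":[0,0,1],"turn":0},{"grip":0,"travel":[0,0,0],"turn":0}]'; python3 -m inch '[{"grip":0,"travel":[0,0,1],"turn":0},{"grip":0,"travel":[0,0,0],"turn":0}]') | grep -E "tcp|force"
python3 -m inch '[{"grip":0,"travel":[0,0,-20],"turn":0},{"grip":0,"travel":[0,0,-20],"turn":0},{"grip":0,"travel":[-35,0,-18],"turn":0},{"grip":0,"travel":[-35,0,0],"turn":0},{"grip":0,"travel":[-25,0,0],"turn":0},{"grip":0,"travel":[0,24,0],"turn":0},{"grip":0,"travel":[0,24,0],"turn":0},{"grip":0,"travel":[0,24,0],"turn":0},{"grip":0,"travel":[0,0,0],"turn":0},{"grip":0,"travel":[0,0,0],"turn":0}]' | grep tcp
python3 -c "
from h import *
gobox(-68,108,.03)"
```

```text
tcp_pos: [0.5317, 0.0711, 0.0296]
contact_force: [-6.9, 0.7, 6.2]
tcp_pos: [0.5317, 0.0711, 0.0295]
contact_force: [-11.4, 1.2, 8.4]
tcp_pos: [0.4799, 0.147, 0.1248]
now in box mm [-66.2 108.5] t=34.9 tcp [0.4799 0.147  0.1248] yaw -2.9 w -0.3 F [ 0.3 -0.5  0.1] | AFTER-TURN travel [94.8 -0.5 -1.8] turn 0.1
```

```bash
python3 -m inch '[{"grip":0,"travel":[30,0,-2],"turn":0},{"grip":0,"travel":[30,0,0],"turn":0},{"grip":0,"travel":[25,0,0],"turn":0},{"grip":0,"travel":[10,0,0],"turn":0},{"grip":0,"travel":[0,0,0],"turn":0},{"grip":0,"travel":[0,0,5],"turn":0},{"grip":0,"travel":[0,0,5],"turn":0},{"grip":0,"travel":[0,0,4],"turn":0},{"grip":0,"travel":[0,0,3],"turn":0},{"grip":0,"travel":[0,0,2],"turn":0}]' | grep -E "tcp|force"
(python3 -m inch '[{"grip":0,"travel":[0,0,1],"turn":0},{"grip":0,"travel":[0,0,1],"turn":0},{"grip":0,"travel":[0,0,0],"turn":0}]'; python3 -m inch '[{"grip":0,"travel":[0,0,1],"turn":0},{"grip":0,"travel":[0,0,0],"turn":0}]';python3 -m inch '[{"grip":0,"travel":[0,0,1],"turn":0},{"grip":0,"travel":[0,0,0],"turn":0}]';python3 -m inch '[{"grip":0,"travel":[0,0,1],"turn":0},{"grip":0,"travel":[0,0,0],"turn":0}]') | grep -E "tcp|force"
python3 -c "
from h import *
gobox(-46.8,108,.03)"
```

```text
tcp_pos: [0.4966, 0.1451, 0.0303]
contact_force: [-5.6, 0.2, 4.1]
tcp_pos: [0.4983, 0.145, 0.0301]
contact_force: [-4.6, -0.5, 2.7]
tcp_pos: [0.4993, 0.145, 0.03]
contact_force: [-4.3, -0.7, 4.1]
tcp_pos: [0.4996, 0.1449, 0.0298]
contact_force: [-9.0, 0.3, 4.7]
tcp_pos: [0.4996, 0.1448, 0.0297]
contact_force: [-11.6, 2.0, 9.6]
now in box mm [-46.4 107.4] t=36.5 tcp [0.4996 0.1448 0.0297] yaw -3.0 w -0.4 F [-11.6   2.    9.6] | AFTER-TURN travel [-0.3  0.6 -0.4] turn -0.0
```

All four pushed home, each stopping where the given lengths predict (offset about 0.6 mm, absorbed into the box x). Now block56.

```bash
sed -i 's/C=np.array(\[.5404,.0352\])/C=np.array([.5399,.0352])/' h.py
cat > one.py <<'E'
from h import *
import sys
# one.py fn L : measure the block nearest to TCP with length L, print tool-frame shift to grasp at bottom+19mm
fn,L0=sys.argv[1],float(sys.argv[2]); T=pose(); c=shot('wrist',fn); h=cv2.cvtColor(c["image"],cv2.COLOR_RGB2HSV)
hue=((h[...,0]<16)&(h[...,1]>110)&(h[...,2]>50)).astype(np.uint8); k,l,st,ce=cv2.connectedComponentsWithStats(hue)
for i in range(1,k):
    if st[i,4]<600: continue
    v=h[...,2][l==i]; t,_=cv2.threshold(v.reshape(-1,1).astype(np.uint8),0,255,cv2.THRESH_OTSU)
    for tt in (t,50):
        m=((l==i)&(h[...,2]>tt)).astype(np.uint8); k2,l2,s2,_=cv2.connectedComponentsWithStats(m); j=1+s2[1:,4].argmax()
        cn=max(cv2.findContours((l2==j).astype(np.uint8),cv2.RETR_EXTERNAL,cv2.CHAIN_APPROX_NONE)[0],key=len)
        P=plane(c,cn.reshape(-1,2),.040)[:,:2]; (x,y),(w,hh),a=cv2.minAreaRect((P*1000).astype(np.float32))
        Ln,W=(w,hh) if w>hh else (hh,w); a=a if w>hh else a+90; a=(a+90)%180-90
        if np.hypot(x/1e3-T[0,3],y/1e3-T[1,3])<.09:
            print(ce[i].round(),"thr",tt,"c",np.round((x,y),1),"%.1f x %.1f ang %.1f"%(Ln+.8,W+.8,a))
            if abs(Ln+.8-L0)<4: goto(x/1e3,y/1e3,.019,a)
E
python3 -c "
from h import *
goto(.5386,-.269,.2,15.1)"
```

```text
t=36.5 tcp [0.4996 0.1448 0.0297] yaw -3.0 w -0.4 F [-11.6   2.    9.6] | AFTER-TURN travel [-170.3 -409.7  -70.2] turn -18.1
```

```bash
python3 -m inch '[{"grip":0,"travel":[0,0,-8],"turn":0},{"grip":0,"travel":[-35,0,0],"turn":0},{"grip":0,"travel":[-35,0,0],"turn":-6},{"grip":60,"travel":[-35,0,0],"turn":-6},{"grip":60,"travel":[-35,0,0],"turn":-6.1},{"grip":60,"travel":[-30,0,0],"turn":0},{"grip":60,"travel":[0,-30,-5],"turn":0},{"grip":60,"travel":[0,-30,-5],"turn":0},{"grip":60,"travel":[0,-30,-5],"turn":0},{"grip":60,"travel":[0,-30,-5],"turn":0}]' |grep tcp
python3 -m inch '[{"grip":60,"travel":[0,-30,-5],"turn":0},{"grip":60,"travel":[0,-30,-5],"turn":0},{"grip":60,"travel":[0,-30,-5],"turn":0},{"grip":60,"travel":[0,-30,-5],"turn":0},{"grip":60,"travel":[0,-30,-5],"turn":0},{"grip":60,"travel":[0,-30,-5],"turn":0},{"grip":60,"travel":[0,-30,-5],"turn":0},{"grip":60,"travel":[0,-30,-4],"turn":0},{"grip":60,"travel":[0,-25,0],"turn":0},{"grip":60,"travel":[0,-20,0],"turn":0}]' |grep tcp
python3 -m inch '[{"grip":60,"travel":[0,-5,-2],"turn":0},{"grip":60,"travel":[0,0,0],"turn":0},{"grip":60,"travel":[0,0,0],"turn":0}]' |grep tcp
python3 one.py k56 56
```

```text
tcp_pos: [0.5056, 0.023, 0.2002]
tcp_pos: [0.5423, -0.2636, 0.1999]
tcp_pos: [0.541, -0.266, 0.1995]
[315. 178.] thr 101.0 c [ 538.9 -269.6] 54.4 x 33.7 ang 15.1
t=38.5 tcp [ 0.541  -0.2656  0.1996] yaw 15.1 w 60.1 F [0.1 0.7 0. ] | AFTER-TURN travel [180.6  -3.4  -3. ] turn -0.0
[315. 178.] thr 50 c [ 536.5 -270.3] 59.8 x 33.8 ang 15.8
t=38.5 tcp [ 0.541  -0.2656  0.1996] yaw 15.1 w 60.1 F [0.1 0.7 0. ] | AFTER-TURN travel [180.6  -3.4  -5.6] turn -0.7
```

```bash
python3 -m inch '[{"grip":60,"travel":[0,-3.4,-3],"turn":0},{"grip":60,"travel":[30,0,0],"turn":0},{"grip":60,"travel":[30,0,0],"turn":0},{"grip":60,"travel":[30,0,0],"turn":0},{"grip":60,"travel":[30,0,0],"turn":0},{"grip":60,"travel":[30,0,0],"turn":0},{"grip":60,"travel":[20,0,0],"turn":0},{"grip":60,"travel":[10,0,0],"turn":0},{"grip":60,"travel":[0,0,0],"turn":0},{"grip":25,"travel":[0,0,0],"turn":0}]' 50 |grep tcp
python3 -m inch '[{"grip":25,"travel":[0,0,0],"turn":0},{"grip":25,"travel":[0,0,0],"turn":0},{"grip":25,"travel":[0,0,0],"turn":0},{"grip":25,"travel":[0,0,0],"turn":0},{"grip":25,"travel":[-30,0,0],"turn":0},{"grip":25,"travel":[-30,0,0],"turn":0},{"grip":25,"travel":[-30,0,0],"turn":0},{"grip":25,"travel":[-30,0,0],"turn":0},{"grip":25,"travel":[-30,0,0],"turn":0},{"grip":25,"travel":[0,0,0],"turn":0}]' |grep -E "tcp|width"
python3 -c "
from h import *
gobox(-65,108,.12)"
```

```text
tcp_pos: [0.5394, -0.2704, 0.0201]
tcp_pos: [0.5416, -0.272, 0.1764]
gripper_width: 0.033
now in box mm [  17.6 -306.7] t=40.1 tcp [ 0.5416 -0.272   0.1764] yaw 15.1 w 33.0 F [ 1.4 -0.4  1.1] | AFTER-TURN travel [ 56.4 414.7 -82.6] turn 18.1
```

```bash
python3 -m inch '[{"grip":25,"travel":[0,0,0],"turn":6},{"grip":25,"travel":[0,0,0],"turn":6},{"grip":25,"travel":[0,0,0],"turn":6.1},{"grip":25,"travel":[0,20,-4],"turn":0},{"grip":25,"travel":[0,30,-6],"turn":0},{"grip":25,"travel":[0,30,-6],"turn":0},{"grip":25,"travel":[0,30,-6],"turn":0},{"grip":25,"travel":[0,30,-6],"turn":0},{"grip":25,"travel":[0,30,-6],"turn":0},{"grip":25,"travel":[0,30,-6],"turn":0}]' |grep tcp
python3 -m inch '[{"grip":25,"travel":[0,30,-6],"turn":0},{"grip":25,"travel":[0,30,-6],"turn":0},{"grip":25,"travel":[0,30,-6],"turn":0},{"grip":25,"travel":[0,30,-6],"turn":0},{"grip":25,"travel":[0,30,-6],"turn":0},{"grip":25,"travel":[0,30,-6],"turn":0},{"grip":25,"travel":[0,25,-5],"turn":0},{"grip":25,"travel":[0,10,-2],"turn":0},{"grip":25,"travel":[0,0,0],"turn":0},{"grip":25,"travel":[0,0,0],"turn":0}]' |grep tcp
python3 -c "
from h import *
gobox(-65,108,.06)"
```

```text
tcp_pos: [0.5095, -0.0674, 0.1704]
tcp_pos: [0.4781, 0.1483, 0.17]
now in box mm [-67.5 109.7] t=41.8 tcp [0.4781 0.1483 0.17  ] yaw -2.9 w 32.9 F [-0.9  0.1  0. ] | AFTER-TURN travel [110.   -1.7   2.5] turn 0.0
```

```bash
python3 -m inch '[{"grip":25,"travel":[25,-1.7,2.3],"turn":0},{"grip":25,"travel":[30,0,0],"turn":0},{"grip":25,"travel":[25,0,0],"turn":0},{"grip":25,"travel":[10,0,0],"turn":0},{"grip":25,"travel":[8,0,0],"turn":0},{"grip":25,"travel":[7,0,0],"turn":0},{"grip":25,"travel":[5,0,0],"turn":0},{"grip":25,"travel":[0,0,0],"turn":0}]' |grep -E "tcp|force"
python3 -m inch '[{"grip":25,"travel":[7,0,0],"turn":0},{"grip":25,"travel":[7,0,0],"turn":0},{"grip":25,"travel":[6,0,0],"turn":0},{"grip":25,"travel":[4,0,0],"turn":0},{"grip":25,"travel":[0,0,0],"turn":0}]' |grep -E "tcp|force"
python3 -c "
from h import *
gobox(-65,108,.0321)"
```

```text
tcp_pos: [0.4804, 0.1463, 0.0594]
contact_force: [-1.2, -0.9, -0.3]
tcp_pos: [0.4798, 0.1464, 0.0346]
contact_force: [-0.7, 0.1, -0.2]
now in box mm [-65.8 107.9] t=42.9 tcp [0.4798 0.1464 0.0346] yaw -3.0 w 32.4 F [-0.7  0.1 -0.2] | AFTER-TURN travel [2.5 0.1 0.8] turn -0.0
```

Fits without contact. Release and go for block92.

```bash
python3 -m inch '[{"grip":25,"travel":[2,0,0],"turn":0},{"grip":25,"travel":[0,0,0],"turn":0},{"grip":46,"travel":[0,0,0],"turn":0},{"grip":46,"travel":[0,0,0],"turn":0},{"grip":46,"travel":[0,0,0],"turn":0},{"grip":46,"travel":[-20,0,0],"turn":0},{"grip":46,"travel":[-35,0,0],"turn":0},{"grip":46,"travel":[-35,0,0],"turn":0},{"grip":60,"travel":[-35,0,0],"turn":0},{"grip":60,"travel":[-40,0,0],"turn":0}]' |grep -E "tcp|force"
python3 -c "
from h import *
goto(.5437,-.3852,.2,17.1)"
```

```text
tcp_pos: [0.4794, 0.1463, 0.1998]
contact_force: [1.2, -0.0, 0.1]
t=43.7 tcp [0.4794 0.1463 0.1998] yaw -3.0 w 60.0 F [ 1.2 -0.   0.1] | AFTER-TURN travel [-2.000e-01 -5.269e+02 -9.480e+01] turn -20.1
```

```bash
python3 -m inch '[{"grip":60,"travel":[0,0,0],"turn":-6.7},{"grip":60,"travel":[0,0,0],"turn":-6.7},{"grip":60,"travel":[0,0,0],"turn":-6.7},{"grip":60,"travel":[0,-30,-6],"turn":0},{"grip":60,"travel":[0,-30,-6],"turn":0},{"grip":60,"travel":[0,-30,-6],"turn":0},{"grip":60,"travel":[0,-30,-6],"turn":0},{"grip":60,"travel":[0,-30,-6],"turn":0},{"grip":60,"travel":[0,-30,-6],"turn":0},{"grip":60,"travel":[0,-30,-6],"turn":0}]' |grep tcp
python3 -m inch '[{"grip":60,"travel":[0,-30,-6],"turn":0},{"grip":60,"travel":[0,-30,-6],"turn":0},{"grip":60,"travel":[0,-30,-6],"turn":0},{"grip":60,"travel":[0,-30,-6],"turn":0},{"grip":60,"travel":[0,-30,-6],"turn":0},{"grip":60,"travel":[0,-30,-5],"turn":0},{"grip":60,"travel":[0,-30,-5],"turn":0},{"grip":60,"travel":[0,-30,-5],"turn":0},{"grip":60,"travel":[0,-30,-5],"turn":0},{"grip":60,"travel":[0,-25,-3],"turn":0}]' |grep tcp
python3 -m inch '[{"grip":60,"travel":[0,-21,-2],"turn":0},{"grip":60,"travel":[0,0,0],"turn":0},{"grip":60,"travel":[0,0,0],"turn":0},{"grip":60,"travel":[0,0,0],"turn":0}]' |grep tcp
python3 one.py k92 92
```

```text
tcp_pos: [0.5016, -0.0682, 0.1986]
tcp_pos: [0.5377, -0.3663, 0.1985]
tcp_pos: [0.5419, -0.3842, 0.1983]
[315. 182.] thr 139.0 c [ 578.6 -375.5] 32.5 x 18.1 ang -72.9
[315. 182.] thr 50 c [ 542.5 -386.7] 93.9 x 34.1 ang 16.9
t=45.8 tcp [ 0.542  -0.3839  0.1985] yaw 17.1 w 60.2 F [-0.7 -0.1 -0.3] | AFTER-TURN travel [179.5  -2.9  -0.4] turn 0.2
```

```bash
python3 -m inch '[{"grip":60,"travel":[0,-2.5,0.8],"turn":0},{"grip":60,"travel":[30,0,0],"turn":0},{"grip":60,"travel":[30,0,0],"turn":0},{"grip":60,"travel":[30,0,0],"turn":0},{"grip":60,"travel":[30,0,0],"turn":0},{"grip":60,"travel":[30,0,0],"turn":0},{"grip":60,"travel":[19,0,0],"turn":0},{"grip":60,"travel":[10,0,0],"turn":0},{"grip":60,"travel":[0,0,0],"turn":0},{"grip":25,"travel":[0,0,0],"turn":0}]' 50 |grep tcp
python3 -m inch '[{"grip":25,"travel":[0,0,0],"turn":0},{"grip":25,"travel":[0,0,0],"turn":0},{"grip":25,"travel":[0,0,0],"turn":0},{"grip":25,"travel":[0,0,0],"turn":0},{"grip":25,"travel":[-30,0,0],"turn":0},{"grip":25,"travel":[-30,0,0],"turn":0},{"grip":25,"travel":[-30,0,0],"turn":0},{"grip":25,"travel":[-30,0,0],"turn":0},{"grip":25,"travel":[-30,0,0],"turn":0},{"grip":25,"travel":[0,0,0],"turn":0}]' |grep -E "tcp|width"
python3 -c "
from h import *
gobox(-47,36,.165)"
```

```text
tcp_pos: [0.5441, -0.3869, 0.0201]
tcp_pos: [0.546, -0.3889, 0.1769]
gripper_width: 0.033
now in box mm [  27.9 -423.2] t=47.5 tcp [ 0.546  -0.3889  0.1769] yaw 17.1 w 33.0 F [ 1.1 -0.6 -0.4] | AFTER-TURN travel [ 11.9 459.2 -74.9] turn 20.1
```

```bash
python3 -m inch '[{"grip":25,"travel":[0,0,0],"turn":6.7},{"grip":25,"travel":[0,0,0],"turn":6.7},{"grip":25,"travel":[0,0,0],"turn":6.7},{"grip":25,"travel":[0,20,-4],"turn":0},{"grip":25,"travel":[0,30,-5],"turn":0},{"grip":25,"travel":[0,30,-5],"turn":0},{"grip":25,"travel":[0,30,-5],"turn":0},{"grip":25,"travel":[0,30,-5],"turn":0},{"grip":25,"travel":[0,30,-5],"turn":0},{"grip":25,"travel":[0,30,-5],"turn":0}]' |grep tcp
python3 -m inch '[{"grip":25,"travel":[0,30,-5],"turn":0},{"grip":25,"travel":[0,30,-5],"turn":0},{"grip":25,"travel":[0,30,-5],"turn":0},{"grip":25,"travel":[0,30,-5],"turn":0},{"grip":25,"travel":[0,30,-5],"turn":0},{"grip":25,"travel":[0,30,-5],"turn":0},{"grip":25,"travel":[0,30,-5],"turn":0},{"grip":25,"travel":[0,25,-5],"turn":0},{"grip":25,"travel":[0,20,0],"turn":0},{"grip":25,"travel":[0,4,0],"turn":0}]' |grep tcp
python3 -m inch '[{"grip":25,"travel":[0,0,0],"turn":0},{"grip":25,"travel":[0,0,0],"turn":0},{"grip":25,"travel":[0,0,0],"turn":0}]' |grep tcp
python3 -c "
from h import *
gobox(-47,36,.0321)"
```

```text
tcp_pos: [0.52, -0.1843, 0.1703]
tcp_pos: [0.4937, 0.0779, 0.1703]
tcp_pos: [0.494, 0.0744, 0.1697]
now in box mm [-47.9  36.8] t=49.4 tcp [0.494  0.0744 0.1697] yaw -3.0 w 33.2 F [-0.1 -0.  -0.3] | AFTER-TURN travel [137.6  -0.8   0.9] turn -0.1
```

```bash
python3 -m inch '[{"grip":25,"travel":[25,-0.8,0.9],"turn":0},{"grip":25,"travel":[30,0,0],"turn":0},{"grip":25,"travel":[25,0,0],"turn":0},{"grip":25,"travel":[10,0,0],"turn":0},{"grip":25,"travel":[8,0,0],"turn":0},{"grip":25,"travel":[7,0,0],"turn":0},{"grip":25,"travel":[5,0,0],"turn":0},{"grip":25,"travel":[0,0,0],"turn":0}]' |grep -E "tcp|force"
python3 -m inch '[{"grip":25,"travel":[7,0,0],"turn":0},{"grip":25,"travel":[7,0,0],"turn":0},{"grip":25,"travel":[6,0,0],"turn":0},{"grip":25,"travel":[4,0,0],"turn":0},{"grip":25,"travel":[0,0,0],"turn":0}]' |grep -E "tcp|force"
python3 -c "
from h import *
gobox(-47,36,.0321)"
```

```text
tcp_pos: [0.4948, 0.0742, 0.0594]
contact_force: [-1.1, 0.4, -1.2]
tcp_pos: [0.4942, 0.0744, 0.0347]
contact_force: [-1.1, -0.1, -0.7]
now in box mm [-47.6  36.8] t=50.5 tcp [0.4942 0.0744 0.0347] yaw -3.0 w 32.7 F [-1.1 -0.1 -0.7] | AFTER-TURN travel [ 2.6 -0.8  0.6] turn -0.0
```

```bash
python3 -m inch '[{"grip":25,"travel":[2,0,0],"turn":0},{"grip":25,"travel":[0,0,0],"turn":0},{"grip":46,"travel":[0,0,0],"turn":0},{"grip":46,"travel":[0,0,0],"turn":0},{"grip":46,"travel":[0,0,0],"turn":0},{"grip":46,"travel":[-20,0,0],"turn":0},{"grip":46,"travel":[-35,0,0],"turn":0},{"grip":46,"travel":[-35,0,0],"turn":0},{"grip":60,"travel":[-35,0,0],"turn":0},{"grip":60,"travel":[-40,0,0],"turn":0}]' |grep -E "tcp|force"
python3 -c "
from h import *
goto(.4262,-.3732,.2,8.8)"
```

```text
tcp_pos: [0.4938, 0.0744, 0.1998]
contact_force: [0.6, 0.6, -0.0]
t=51.3 tcp [0.4938 0.0744 0.1998] yaw -3.0 w 59.8 F [ 0.6  0.6 -0. ] | AFTER-TURN travel [-2.000e-01 -4.319e+02 -1.353e+02] turn -11.8
```

```bash
python3 -m inch '[{"grip":60,"travel":[0,0,0],"turn":-5.9},{"grip":60,"travel":[0,0,0],"turn":-5.9},{"grip":60,"travel":[0,-30,-9],"turn":0},{"grip":60,"travel":[0,-30,-9],"turn":0},{"grip":60,"travel":[0,-30,-9],"turn":0},{"grip":60,"travel":[0,-30,-9],"turn":0},{"grip":60,"travel":[0,-30,-9],"turn":0},{"grip":60,"travel":[0,-30,-9],"turn":0},{"grip":60,"travel":[0,-30,-9],"turn":0},{"grip":60,"travel":[0,-30,-9],"turn":0}]' |grep tcp
python3 -m inch '[{"grip":60,"travel":[0,-30,-10],"turn":0},{"grip":60,"travel":[0,-30,-10],"turn":0},{"grip":60,"travel":[0,-30,-10],"turn":0},{"grip":60,"travel":[0,-30,-10],"turn":0},{"grip":60,"travel":[0,-30,-10],"turn":0},{"grip":60,"travel":[0,-25,-10],"turn":0},{"grip":60,"travel":[0,-17,-3],"turn":0},{"grip":60,"travel":[0,0,0],"turn":0},{"grip":60,"travel":[0,0,0],"turn":0},{"grip":60,"travel":[0,0,0],"turn":0}]' |grep tcp
python3 one.py k68 68
```

```text
tcp_pos: [0.4597, -0.1753, 0.1986]
tcp_pos: [0.4272, -0.3725, 0.1984]
[317. 180.] thr 90.0 c [ 426.3 -374.2] 66.9 x 33.8 ang 8.7
t=53.0 tcp [ 0.4274 -0.3722  0.1984] yaw 8.8 w 59.9 F [ 0.4 -0.2  0.2] | AFTER-TURN travel [179.4  -1.9  -1.3] turn 0.2
[317. 180.] thr 50 c [ 424.1 -374.3] 71.3 x 33.7 ang 8.2
t=53.0 tcp [ 0.4274 -0.3722  0.1984] yaw 8.8 w 59.9 F [ 0.4 -0.2  0.2] | AFTER-TURN travel [179.4  -1.6  -3.5] turn 0.6
```

```bash
python3 -m inch '[{"grip":60,"travel":[0,-1.8,-1.3],"turn":0.2},{"grip":60,"travel":[30,0,0],"turn":0},{"grip":60,"travel":[30,0,0],"turn":0},{"grip":60,"travel":[30,0,0],"turn":0},{"grip":60,"travel":[30,0,0],"turn":0},{"grip":60,"travel":[30,0,0],"turn":0},{"grip":60,"travel":[19,0,0],"turn":0},{"grip":60,"travel":[10,0,0],"turn":0},{"grip":60,"travel":[0,0,0],"turn":0},{"grip":25,"travel":[0,0,0],"turn":0}]' 50 |grep tcp
python3 -m inch '[{"grip":25,"travel":[0,0,0],"turn":0},{"grip":25,"travel":[0,0,0],"turn":0},{"grip":25,"travel":[0,0,0],"turn":0},{"grip":25,"travel":[0,0,0],"turn":0},{"grip":25,"travel":[-30,0,0],"turn":0},{"grip":25,"travel":[-30,0,0],"turn":0},{"grip":25,"travel":[-30,0,0],"turn":0},{"grip":25,"travel":[-30,0,0],"turn":0},{"grip":25,"travel":[-30,0,0],"turn":5.9},{"grip":25,"travel":[0,0,0],"turn":5.7}]' |grep -E "tcp|width"
python3 -m inch '[{"grip":25,"travel":[0,0,0],"turn":0},{"grip":25,"travel":[0,0,0],"turn":0}]' |grep tcp
python3 -c "
from h import *
gobox(-59,-108,.165)"
```

```text
tcp_pos: [0.4266, -0.3751, 0.02]
tcp_pos: [0.4283, -0.3771, 0.1762]
gripper_width: 0.0332
tcp_pos: [0.4262, -0.3751, 0.17]
now in box mm [ -92.4 -415.6] t=54.8 tcp [ 0.4262 -0.3751  0.17  ] yaw -2.8 w 33.2 F [-0.   0.8 -0.7] | AFTER-TURN travel [  5.  307.6  33.4] turn 0.1
```

```bash
python3 -m inch '[{"grip":25,"travel":[0,30,3.3],"turn":0.1},{"grip":25,"travel":[0,30,3.3],"turn":0},{"grip":25,"travel":[0,30,3.3],"turn":0},{"grip":25,"travel":[0,30,3.3],"turn":0},{"grip":25,"travel":[0,30,3.3],"turn":0},{"grip":25,"travel":[0,30,3.3],"turn":0},{"grip":25,"travel":[0,30,3.3],"turn":0},{"grip":25,"travel":[0,30,3.3],"turn":0},{"grip":25,"travel":[0,30,3.3],"turn":0},{"grip":25,"travel":[0,25,3.7],"turn":0}]' |grep tcp
python3 -m inch '[{"grip":25,"travel":[0,12.6,0],"turn":0},{"grip":25,"travel":[0,0,0],"turn":0},{"grip":25,"travel":[0,0,0],"turn":0},{"grip":25,"travel":[0,0,0],"turn":0}]' |grep tcp
python3 -c "
from h import *
gobox(-59,-108,.0321)"
```

```text
tcp_pos: [0.4747, -0.0803, 0.1687]
tcp_pos: [0.476, -0.0703, 0.1691]
now in box mm [ -58.4 -108.7] t=56.0 tcp [ 0.476  -0.0703  0.1691] yaw -3.0 w 32.9 F [ 0.4 -0.   0.2] | AFTER-TURN travel [137.    0.7  -0.6] turn -0.1
```

```bash
python3 -m inch '[{"grip":25,"travel":[25,0.6,-0.6],"turn":0},{"grip":25,"travel":[30,0,0],"turn":0},{"grip":25,"travel":[25,0,0],"turn":0},{"grip":25,"travel":[10,0,0],"turn":0},{"grip":25,"travel":[8,0,0],"turn":0},{"grip":25,"travel":[7,0,0],"turn":0},{"grip":25,"travel":[5,0,0],"turn":0},{"grip":25,"travel":[0,0,0],"turn":0}]' |grep -E "tcp|force"
python3 -m inch '[{"grip":25,"travel":[7,0,0],"turn":0},{"grip":25,"travel":[7,0,0],"turn":0},{"grip":25,"travel":[6,0,0],"turn":0},{"grip":25,"travel":[4,0,0],"turn":0},{"grip":25,"travel":[0,0,0],"turn":0}]' |grep -E "tcp|force"
python3 -c "
from h import *
gobox(-59,-108,.0321)"
```

```text
tcp_pos: [0.4756, -0.0695, 0.0591]
contact_force: [-0.7, 0.2, -0.9]
tcp_pos: [0.4753, -0.069, 0.0347]
contact_force: [-0.9, -0.2, -0.2]
now in box mm [ -59.1 -107.4] t=57.1 tcp [ 0.4753 -0.069   0.0347] yaw -3.1 w 33.0 F [-0.9 -0.2 -0.2] | AFTER-TURN travel [ 2.6 -0.6  0.1] turn -0.1
```

```bash
python3 -m inch '[{"grip":25,"travel":[2.2,0,0],"turn":0},{"grip":25,"travel":[0,0,0],"turn":0},{"grip":46,"travel":[0,0,0],"turn":0},{"grip":46,"travel":[0,0,0],"turn":0},{"grip":46,"travel":[0,0,0],"turn":0},{"grip":46,"travel":[-20,0,0],"turn":0},{"grip":46,"travel":[-35,0,0],"turn":0},{"grip":46,"travel":[-35,0,0],"turn":0},{"grip":60,"travel":[-35,0,0],"turn":0},{"grip":60,"travel":[-40,0,0],"turn":0}]' |grep -E "tcp|force"
python3 -c "
from h import *
goto(.643,-.277,.2,25)"
```

```text
tcp_pos: [0.4749, -0.0689, 0.1996]
contact_force: [1.2, -0.1, -1.6]
t=57.9 tcp [ 0.4749 -0.0689  0.1996] yaw -3.1 w 60.2 F [ 1.2 -0.1 -1.6] | AFTER-TURN travel [  -0.4 -259.6   64.4] turn -28.1
```

```bash
python3 -m inch '[{"grip":60,"travel":[0,0,0],"turn":-7},{"grip":60,"travel":[0,0,0],"turn":-7},{"grip":60,"travel":[0,0,0],"turn":-7},{"grip":60,"travel":[0,0,0],"turn":-7},{"grip":60,"travel":[0,-30,7],"turn":0},{"grip":60,"travel":[0,-30,7],"turn":0},{"grip":60,"travel":[0,-30,7],"turn":0},{"grip":60,"travel":[0,-30,7],"turn":0},{"grip":60,"travel":[0,-30,7],"turn":0},{"grip":60,"travel":[0,-30,7],"turn":0}]' |grep tcp
python3 -m inch '[{"grip":60,"travel":[0,-30,8],"turn":0},{"grip":60,"travel":[0,-30,8],"turn":0},{"grip":60,"travel":[0,-20,6],"turn":0},{"grip":60,"travel":[0,0,0],"turn":0},{"grip":60,"travel":[0,0,0],"turn":0},{"grip":60,"travel":[0,0,0],"turn":0}]' |grep tcp
python3 one.py k80 80
```

```text
tcp_pos: [0.5902, -0.216, 0.1983]
tcp_pos: [0.6426, -0.2775, 0.198]
[318. 186.] thr 145.0 c [ 674.3 -262.4] 32.4 x 17.0 ang -65.1
[318. 186.] thr 50 c [ 644.7 -276.3] 82.5 x 34.1 ang 25.0
t=59.3 tcp [ 0.6426 -0.2772  0.1982] yaw 24.9 w 59.6 F [-0.5 -0.8  0.6] | AFTER-TURN travel [179.2  -0.    2.3] turn -0.1
```

```bash
python3 -m inch '[{"grip":60,"travel":[0,0,3.4],"turn":0},{"grip":60,"travel":[30,0,0],"turn":0},{"grip":60,"travel":[30,0,0],"turn":0},{"grip":60,"travel":[30,0,0],"turn":0},{"grip":60,"travel":[30,0,0],"turn":0},{"grip":60,"travel":[30,0,0],"turn":0},{"grip":60,"travel":[19,0,0],"turn":0},{"grip":60,"travel":[9,0,0],"turn":0},{"grip":60,"travel":[0,0,0],"turn":0},{"grip":25,"travel":[0,0,0],"turn":0}]' 50 |grep tcp
python3 -m inch '[{"grip":25,"travel":[0,0,0],"turn":0},{"grip":25,"travel":[0,0,0],"turn":0},{"grip":25,"travel":[0,0,0],"turn":0},{"grip":25,"travel":[0,0,0],"turn":0},{"grip":25,"travel":[-30,0,0],"turn":0},{"grip":25,"travel":[-30,0,0],"turn":5.6},{"grip":25,"travel":[-30,0,0],"turn":5.6},{"grip":25,"travel":[-30,0,0],"turn":5.6},{"grip":25,"travel":[-30,0,0],"turn":5.6},{"grip":25,"travel":[0,0,0],"turn":5.6}]' |grep -E "tcp|width"
python3 -m inch '[{"grip":25,"travel":[0,0,0],"turn":0},{"grip":25,"travel":[0,0,0],"turn":0}]' |grep tcp
python3 -c "
from h import *
gobox(-53,-36,.165)"
```

```text
tcp_pos: [0.6467, -0.2764, 0.0211]
tcp_pos: [0.649, -0.278, 0.1783]
gripper_width: 0.033
tcp_pos: [0.6461, -0.2765, 0.1708]
now in box mm [ 122.1 -305.8] t=61.1 tcp [ 0.6461 -0.2765  0.1708] yaw -2.9 w 32.6 F [ 0.1  0.4 -0.5] | AFTER-TURN travel [   5.8  269.8 -175.1] turn 0.0
```

```bash
python3 -m inch '[{"grip":25,"travel":[0,25,-16],"turn":0},{"grip":25,"travel":[0,25,-16],"turn":0},{"grip":25,"travel":[0,25,-16],"turn":0},{"grip":25,"travel":[0,25,-16],"turn":0},{"grip":25,"travel":[0,25,-16],"turn":0},{"grip":25,"travel":[0,25,-16],"turn":0},{"grip":25,"travel":[0,25,-16],"turn":0},{"grip":25,"travel":[0,25,-16],"turn":0},{"grip":25,"travel":[0,25,-16],"turn":0},{"grip":25,"travel":[0,25,-16],"turn":0}]' |grep tcp
python3 -m inch '[{"grip":25,"travel":[0,19.5,-15],"turn":0},{"grip":25,"travel":[0,0,0],"turn":0},{"grip":25,"travel":[0,0,0],"turn":0},{"grip":25,"travel":[0,0,0],"turn":0}]' |grep tcp
python3 -c "
from h import *
gobox(-53,-36,.0325)"
```

```text
tcp_pos: [0.4984, -0.0171, 0.1695]
tcp_pos: [0.4862, 0.0017, 0.1699]
now in box mm [-51.9 -36.2] t=62.3 tcp [0.4862 0.0017 0.1699] yaw -3.0 w 33.0 F [ 1.   0.1 -0.4] | AFTER-TURN travel [137.4   0.2  -1.1] turn -0.0
```

```bash
python3 -m inch '[{"grip":25,"travel":[25,0.2,-1.1],"turn":0},{"grip":25,"travel":[30,0,0],"turn":0},{"grip":25,"travel":[25,0,0],"turn":0},{"grip":25,"travel":[10,0,0],"turn":0},{"grip":25,"travel":[8,0,0],"turn":0},{"grip":25,"travel":[7,0,0],"turn":0},{"grip":25,"travel":[5,0,0],"turn":0},{"grip":25,"travel":[0,0,0],"turn":0}]' |grep -E "tcp|force"
python3 -m inch '[{"grip":25,"travel":[7,0,0],"turn":0},{"grip":25,"travel":[7,0,0],"turn":0},{"grip":25,"travel":[6,0,0],"turn":0},{"grip":25,"travel":[4,0,0],"turn":0},{"grip":25,"travel":[0,0,0],"turn":0}]' |grep -E "tcp|force"
python3 -c "
from h import *
gobox(-53,-36,.0325)"
```

```text
tcp_pos: [0.4851, 0.0019, 0.0598]
contact_force: [0.0, 0.4, -0.3]
tcp_pos: [0.4847, 0.0023, 0.0355]
contact_force: [-0.6, -0.1, -0.8]
now in box mm [-53.4 -35.7] t=63.4 tcp [0.4847 0.0023 0.0355] yaw -3.1 w 32.7 F [-0.6 -0.1 -0.8] | AFTER-TURN travel [ 3.  -0.3  0.4] turn -0.1
```

Free of contact. Release, rise to about 0.4 and take the final look with all cameras.

```bash
python3 -m inch '[{"grip":25,"travel":[2.5,0,0],"turn":0},{"grip":25,"travel":[0,0,0],"turn":0},{"grip":46,"travel":[0,0,0],"turn":0},{"grip":46,"travel":[0,0,0],"turn":0},{"grip":46,"travel":[0,0,0],"turn":0},{"grip":46,"travel":[-20,0,0],"turn":0},{"grip":46,"travel":[-35,0,0],"turn":0},{"grip":46,"travel":[-35,0,0],"turn":0},{"grip":0,"travel":[-35,0,-25],"turn":0},{"grip":0,"travel":[-40,0,-30],"turn":0}]' |grep -E "tcp|force"
python3 -m inch '[{"grip":0,"travel":[-35,0,-20],"turn":0},{"grip":0,"travel":[-35,0,-20],"turn":0},{"grip":0,"travel":[-35,0,0],"turn":0},{"grip":0,"travel":[-35,0,0],"turn":0},{"grip":0,"travel":[0,30,0],"turn":0},{"grip":0,"travel":[0,30,0],"turn":0},{"grip":0,"travel":[0,30,0],"turn":0},{"grip":0,"travel":[0,30,0],"turn":0},{"grip":0,"travel":[0,30,0],"turn":0},{"grip":0,"travel":[0,20,0],"turn":0}]' |grep -E "tcp"
python3 -m inch '[{"grip":0,"travel":[0,0,0],"turn":0},{"grip":0,"travel":[0,0,0],"turn":0},{"grip":0,"travel":[0,0,0],"turn":0}]' |grep -E "tcp|force"
python3 - <<'E'
from h import *
c=shot('wrist','wf'); s=shot('side','df')
q=proj(c,[[C[0],C[1],.04]])[0].astype(int); print(q)
a=cv2.resize(c["image"][110:310,60:330],(540,400),interpolation=cv2.INTER_CUBIC); b=cv2.resize(s["image"][80:180,210:275],(260,400),interpolation=cv2.INTER_CUBIC)
cv2.imwrite("pics/final.png",np.hstack([a,b])[:,:,::-1])
d0=load('side0')["image"].astype(int); 
for n,(x0,y0,x1,y1) in dict(handle=(252,94,270,125),tin=(214,238,246,274),mallet=(322,152,372,210),gauge=(354,225,402,274),hang=(262,112,285,150)).items(): print(n,"mean diff",np.abs(d0[y0:y1,x0:x1]-s["image"][y0:y1,x0:x1]).mean().round(2))
E
```

```text
tcp_pos: [0.4359, 0.0048, 0.1925]
contact_force: [-0.2, -0.1, 0.4]
tcp_pos: [0.4048, 0.179, 0.3311]
tcp_pos: [0.4049, 0.1764, 0.3309]
contact_force: [0.6, -0.2, -0.2]
[219 263]
handle mean diff 1.69
tin mean diff 1.3
mallet mean diff 1.3
gauge mean diff 4.83
hang mean diff 1.51
```

View pics/final.png

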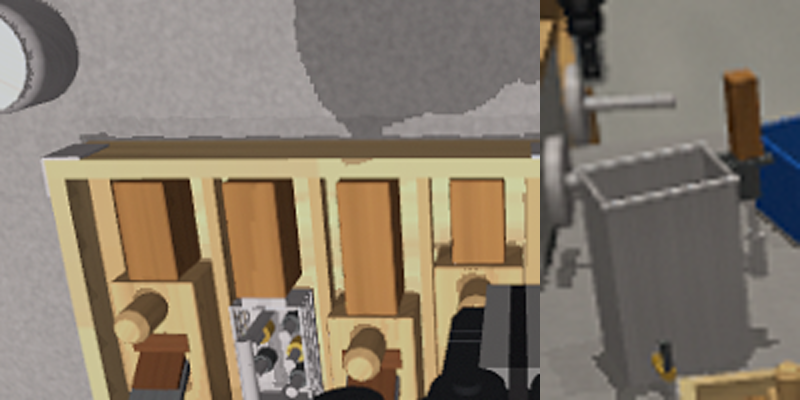

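All four blocks lie flat in their gaps. The side view shows the rod's handle and shank pixels unchanged from the start, and so are the tin and mallet. The gauge crop differs a little, probably because it overlaps where block80 lay. Hand in.

```bash
python3 -c "
from h import *
c=load('s7'); f=shot('scene','sf'); a=load('scene0')['image'].astype(int); print('gauge scene diff',np.abs(a[250:280,268:322]-f['image'][250:280,268:322]).mean())
print(order.finish_job())"
```

```text
gauge scene diff 2.395267489711934
the job is handed in; nothing more can be done
None
```

The box is packed and the job is handed in at about 65 s of the 210 s allowed; the hand-in gives no verdict.

**What I did:** I took the rod out of the fork and lifted the basket clear of the tank by its bail. I set it upright in the empty lane (-36) and hung the rod back in the fork. Then I pushed the three planes and the basket against the far (+x) end. Each gap got its block:

| Lane (y, mm) | Holds | Block |
|---|---|---|
| -108 | plane118 | block68 |
| -36 | basket | block80 |
| 36 | plane94 | block92 |
| 108 | plane130 | block56 |

Plane142 was not there, so block44 is spare and stayed on the bench.

**What the last checks showed:**
- **Pushes:** every push stopped within about 0.7 mm of where the given lengths predict, and that offset was the same in all lanes.
- **Blocks:** all four went down without any contact force. In the final picture they lie flat along their lanes, though I judged that by eye and did not measure their final poses.
- **Rod:** the side view of its handle and shank matches the start picture.
- **Other items:** the tin and mallet look unchanged in the side view. The gauge crop differed slightly in both views (mean difference 4.8 and 2.4, against about 1.3 for the tin and mallet). In the side view this is probably because the crop overlaps where block80 lay. I did not trace the cause, but nothing touched the gauge.
- **Robot:** the arm was clear of everything at hand-in.

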